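# Lock the bottle holder on its bayonet mount and stand the red edge paint in it

## Robot

A 7-joint arm with a two-finger parallel gripper is mounted at the origin on a cart in front of the work surface, level with it; the furniture and walls round the work are solid. World frame = base frame: x ahead of the robot, y to its left, z up, the work surface at z = 0. Lengths are in m, angles in rad, forces in N, time in s.
With the tool pointing down it reaches from about 0.425 to 0.975 m from the base axis. Payload 16.7 kg.
Tool frame: the origin (TCP) lies between the finger pads; the fingertips stand 8 mm ahead of it and the grasp point (between the pads) lies 11 mm behind it; z points along the fingers, y is the direction in which the jaws open and shut (so a half turn about z gives the same grasp; the last joint's range is limited). The gripper opens to 85 mm and grips with 20 to 120 N. Pads are 22 mm wide; open, the fingers measure 114 mm over their backs; the gripper's body (76 mm by 85 mm) begins 54 mm behind the grasp point. The pads swing forward as they close: fully open they stand 13 mm farther back than shut.
Start: joints at [0.963, 0.426, 0.074, 1.606, -0.034, 1.111, -0.067], TCP at [0.299, -0.605, 0.239] pointing down, gripper open.
Joint ranges: [-2.85, 2.85], [-0.5, 2.14], [-1.23, 1.37], [0.21, 2.46], [-1.02, 4.16], [0.16, 2.05], [-2.73, 2.73]. Speed limits (rad/s): [1.89, 1.89, 2.39, 2.39, 3.01, 3.01, 3.01].

## Interface

Orientations are given as a rotation vector (axis times angle).
In Python, from bench import readout, viewer, hand_in gives the robot as it stands. The module is installed in compiled form; this text tells all that it offers.
- The arm moves only by the tool send_rows, never from a script. Its argument "series" is a list of rows, each an object of numbers: "wx", "wy", "wz": the turn, a rotation vector about the tool's x, y, z in degrees; "tx", "ty", "tz": the shift along the tool's x, y, z in mm; "grip": the finger opening in mm, from 0 to 85.4. A call has 1 to 12 rows; each row is the pose to reach, as a shift and turn from the pose commanded when the call began, along the tool's axes at that moment; what a row does not reach only later rows make up. A row lasts 1/12 s, in which the tool goes at most 41.7 mm and 7.16 degrees, less where a joint would pass 70% of its speed; a pose out of reach is approached as far as the arm can. A call with a gripper value outside its range is refused whole. The fingers move at their own pace and stop on an object; the grip force is fixed at half the most. Time passes only in rows, so rows that repeat a pose let the fingers close. It gives the time, the measured TCP pose, the force and the opening at its end, in the units of the state.
- readout.sense(): the state, without advancing time (a new reading comes with each control period).
- viewer.grab_frame(name): name is "scene" or "top" or "wrist"; returns a dict with "pixels" (420x560x3 uint8, red, green, blue), "vertical_fov" (degrees; the focal length in pixels is half the picture's height over the tangent of half this angle, whatever the lens; pixels are square), "cx", "cy" (the principal point, pixels), "cam_to_world" (4x4, takes a point from camera to world coordinates); the wrist camera has in their place "tool_from_camera" (4x4, takes a point from camera to tool coordinates, whose origin is the TCP and whose axes are the flange's). Camera axes: x right, y down, z forward; pixel columns grow to the right and rows downward; lengths in m; the calibration is good to about 2 mm. A picture is of the moment at which its call begins: read the wrist's pose just before it. There is no depth.
- hand_in(): hands the job in, once; it reports no verdict.
The state is a dict: "time_s": time; "joints": joint angles; "qd": joint speeds; "joint_efforts": joint torques, N m; "eef_pos": TCP position; "orientation": TCP orientation; "force": force on the tool from outside, world axes, zero at the start; "ft_torque": the same for the moment, N m; "grip_width": finger opening in m.
Only numpy, scipy, OpenCV 4.12 (cv2) and the standard library are available. Lean on these libraries where they do the work, as an engineer would, in place of code of your own. Each camera call takes 0.05 s, during which the arm holds its last target.

## Task

Fit the loose bottle holder to the bayonet mount screwed to the bench: lower its two lugs through the entry slots (white dots) and twist it clockwise, seen from above, until the lugs drop into the locking notches (red dots). Only then stand the red bottle of edge paint upright in the locked holder, right down on its floor, and let go. Leave the black and the brown bottle standing where they are.

Things in the scene. Friction and masses are not known exactly. Their poses are not given: they have to be found in the camera images.
- mount: Bayonet mount fixed to the bench. Origin: centre of its underside, on the bench; z up. Grey flange 104 mm wide, 10 mm thick; on it an aluminium socket ring 76 mm wide, top at z = 33 mm, open in the middle (42 mm). Two locking notches, at +x and -x (red dots on the flange); two entry slots (white dots), each 55 degrees counter-clockwise, seen from above, from its notch. Same after half a turn.
- mount_entry (a point): Middle of one entry slot's floor, 27 mm from the mount's axis, z = 16 mm; the other lies opposite. The slot is open from above for 25 degrees either side. From it a level track (z = 16 mm, radius 21 to 33 mm, outer wall at 33 mm) leads clockwise to the notch; counter-clockwise is a solid wall.
- mount_notch (a point): Middle of one locking notch's floor, on the mount's +x side, 27 mm out, z = 10 mm, 6 mm below the track; the other lies opposite. About 7 degrees wider than a lug on either side, a solid stop beyond. A roof (underside z = 27 mm, top 33 mm) covers notch and track but not the entry slot, so a locked part cannot be lifted out.
- holder: Loose bottle holder, 0.14 to 0.28 kg, 56 mm high, standing. Origin: centre of the foot's underside; z up. Steel hub of radius 17 mm, two opposite lugs along +x and -x out to radius 30 mm, 10 mm wide, z = 0 to 8 mm. Above z = 28 mm a blue cup, radius 22 mm, 25.5 at the rim, white lines over the lugs. Same after half a turn. Let go with its lugs over the notches it drops the last 6 mm by its weight.
- holder_grip (a point): Where to grip the holder: on its axis, 48 mm above the foot's underside, between two flat black rubber grip faces on its +y and -y sides, 54 mm apart, 28 mm wide, z = 28 to 56 mm (fingers closing along the holder's y axis). The axes are the holder's.
- holder_pocket (a point): Centre of the cup's floor, on the holder's axis, 32 mm above the foot's underside. The pocket is round, 37 mm across, widening to 44 mm in the top 9 mm, 24 mm deep, open on top (rim 56 mm above the foot's underside).
- red_bottle: Red bottle of edge paint with black cap, loose, standing: 34 mm across, 72 mm high, 0.07 kg. Body up to about 56 mm with a rounded shoulder, cap 18 mm across above. Origin: centre of its underside, z up. The one that goes into the holder.
- black_bottle: Black bottle with white cap, same size, to be left where it stands. The three bottles stand in a row along y, 70 mm or more apart, in any order.
- brown_bottle: Dark brown bottle with white cap, same size, to be left where it stands.
There are look-alikes about, which are no part of the job. What is shaped like the red_bottle but orange is not meant. What is meant by the holder is not yellow, and is the smaller of those in its own colour.

How it is judged:
By the outcome, as a careful person would: the job done as asked, in the order asked, and still so for the second after the job is handed in, with the robot touching nothing.
It also fails if it takes over 58 s, if anything falls off the work surface, if the arm or the gripper's body presses on something with over 40 N, if the wrist force passes 120 N, or if a joint passes its speed limit or range.

## Working session

There is one attempt and no reset: what is moved stays moved. The work goes in short steps, Python scripts to look and compute and a tool call to move; the robot and the scene stay as the last step left them, time stands still between calls to the robot, and variables do not carry over. Pictures are saved under pics/ and viewed, and the job is handed in when it is done.

Besides the shell and the picture viewer there is one more tool, called after "Emit:" by a JSON object that holds its "method" and its "body", one argument or row to a line. send_rows: Moves the arm, as the interface text tells. Its arguments: {"type":"object","properties":{"series":{"type":"array","items":{"type":"object","properties":{"wx":{"type":"number"},"wy":{"type":"number"},"wz":{"type":"number"},"tx":{"type":"number"},"ty":{"type":"number"},"tz":{"type":"number"},"grip":{"type":"number"}}}}},"required":["series"]}

```bash
mkdir -p pics; ls; cat > h.py <<'E'
import numpy as np, cv2, json
from bench import readout, viewer, hand_in
from scipy.spatial.transform import Rotation as R
def grab(n, fn=None):
    s=readout.sense()
    f=viewer.grab_frame(n)
    p=np.asarray(f["pixels"]); 
    if fn: cv2.imwrite("pics/"+fn, p[:,:,::-1])
    if n=="wrist":
        T=np.eye(4);T[:3,:3]=R.from_rotvec(s["orientation"]).as_matrix();T[:3,3]=s["eef_pos"]
        M=T@np.asarray(f["tool_from_camera"])
    else: M=np.asarray(f["cam_to_world"])
    fl=p.shape[0]/2/np.tan(np.radians(f["vertical_fov"])/2)
    return dict(p=p,M=M,f=fl,cx=f["cx"],cy=f["cy"],s=s)
def ray(g,u,v):
    d=g["M"][:3,:3]@np.array([(u-g["cx"])/g["f"],(v-g["cy"])/g["f"],1]); return g["M"][:3,3],d
def onz(g,u,v,z):
    o,d=ray(g,u,v); return o+d*(z-o[2])/d[2]
def proj(g,P):
    q=np.linalg.inv(g["M"])@np.append(P,1); return g["cx"]+g["f"]*q[0]/q[2], g["cy"]+g["f"]*q[1]/q[2]
E
python3 - <<'E'
from h import *
for n in ["scene","top","wrist"]:
    g=grab(n,n+"0.png"); print(n,g["f"],g["cx"],g["cy"],g["M"].round(3).tolist())
print(readout.sense())
E
```

```text
pics
scene 495.80230794780067 276.33917120830995 216.0763857989451 [[-0.833, -0.333, 0.442, -0.133], [-0.553, 0.518, -0.652, 0.848], [-0.012, -0.788, -0.616, 0.948], [0.0, 0.0, 0.0, 1.0]]
top 517.806729850169 286.29477827409437 222.08764782360782 [[0.088, -0.966, 0.243, 0.137], [-0.996, -0.086, 0.019, -0.097], [0.003, -0.243, -0.97, 1.46], [0.0, 0.0, 0.0, 1.0]]
wrist 314.7724939564569 280.88516658098047 214.4184383654502 [[0.443, -0.865, -0.233, 0.358], [-0.896, -0.428, -0.115, -0.576], [-0.001, 0.26, -0.966, 0.373], [0.0, 0.0, 0.0, 1.0]]
{'time_s': 0.15, 'joints': array([ 0.96250291,  0.42659214,  0.07386061,  1.60643561, -0.03407449,
        1.1108446 , -0.06711279]), 'qd': array([ 0.00098097, -0.00278427, -0.00060079, -0.00247808,  0.0002414 ,
       -0.00063674, -0.00091377]), 'joint_efforts': array([ 4.06913154e-03, -9.50309443e+01,  3.76439899e+00, -4.63763165e+01,
        1.96298008e-02,  7.94869848e-03,  2.31783395e-05]), 'eef_pos': array([ 0.29876836, -0.60493149,  0.23877985]), 'orientation': array([-3.05836357e+00, -7.14090321e-01,  5.00763425e-04]), 'force': array([ 0.39044305, -0.07862126,  0.51010271]), 'ft_torque': array([-0.00916521,  0.00237347, -0.03119451]), 'grip_width': 0.08537793404343078}
```

View pics/scene0.png

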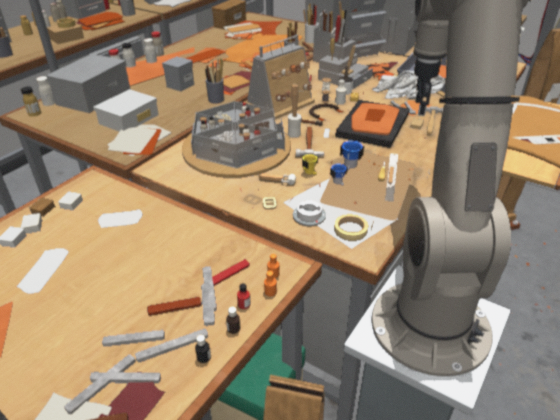

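View pics/top0.png

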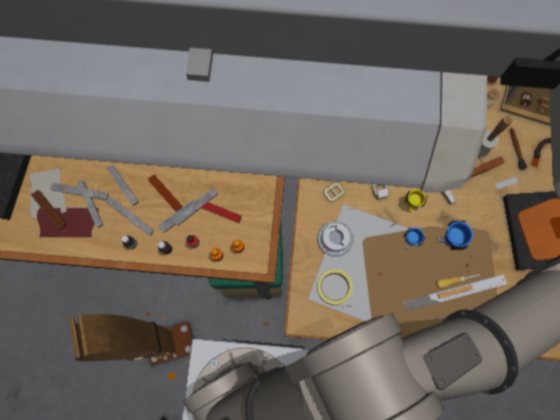

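View pics/wrist0.png

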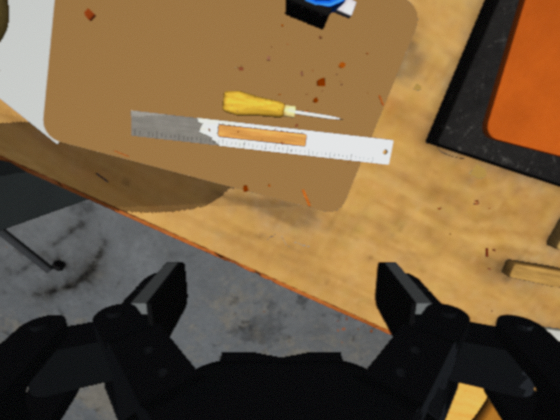

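The top view shows the small blue holder at about (414,237), a larger blue one at (458,235) and a yellow one at (416,199). The mount is at (335,238). The bottles stand near (128,242), (165,247) and (191,241, red), with orange ones at (216,254) and (238,246). Next I measure these.

```bash
python3 - <<'E'
from h import *
for n in ["scene","top"]:
    g=grab(n); p=g["p"]
    hsv=cv2.cvtColor(p,cv2.COLOR_RGB2HSV)
    print(n)
    for nm,lo,hi in [("blue",(105,120,50),(125,255,255)),("red",(170,150,60),(180,255,255)),("red0",(0,180,80),(4,255,255)),("orange",(5,200,150),(12,255,255)),("yellow",(24,150,60),(33,255,255))]:
        m=cv2.inRange(hsv,lo,hi); k,l,st,c=cv2.connectedComponentsWithStats(m)
        for i in range(1,k):
            if st[i,4]>25 and st[i,4]<1500:
                print(nm,st[i].tolist(),c[i].round(1), [onz(g,*c[i],z)[:2].round(3).tolist() for z in (0.0,0.05)])
    if n=="top":
        for nm,uv in [("mount",(335,238)),("b1",(128,241)),("b2",(165,247)),("edge",(290,337)),("edgeL",(272,275))]:
            print(nm,onz(g,*uv,0.033 if nm=="mount" else 0.07 if nm[0]=="b" else 0).round(3))
        a=p[190:310,290:480]; cv2.imwrite("pics/topc.png",cv2.resize(a,None,fx=4,fy=4,interpolation=cv2.INTER_CUBIC)[:,:,::-1])
    else:
        a=p[130:250,250:440]; cv2.imwrite("pics/scc.png",cv2.resize(a,None,fx=4,fy=4,interpolation=cv2.INTER_CUBIC)[:,:,::-1])
        a=p[240:370,180:330]; cv2.imwrite("pics/scb.png",cv2.resize(a,None,fx=4,fy=4,interpolation=cv2.INTER_CUBIC)[:,:,::-1])
E
```

```text
scene
blue [342, 140, 21, 19, 276] [351.5 149. ] [[0.536, -0.648], [0.5, -0.569]]
blue [332, 165, 15, 12, 121] [339.  169.4] [[0.509, -0.497], [0.475, -0.426]]
orange [81, 13, 39, 12, 152] [99.7 18.2] [[2.648, -1.265], [2.501, -1.154]]
orange [193, 50, 28, 11, 91] [205.8  54.7] [[1.638, -1.119], [1.545, -1.015]]
orange [143, 137, 13, 17, 68] [149.8 146.2] [[1.192, -0.256], [1.122, -0.198]]
yellow [303, 155, 14, 18, 126] [310.  161.4] [[0.622, -0.488], [0.582, -0.418]]
top
blue [446, 222, 26, 25, 531] [458.5 234.1] [[0.511, -0.568], [0.498, -0.552]]
blue [406, 228, 18, 17, 243] [414.4 236.2] [[0.493, -0.441], [0.481, -0.43]]
red0 [203, 203, 37, 18, 208] [221.9 211.8] [[0.516, 0.121], [0.503, 0.114]]
red0 [188, 236, 9, 9, 39] [192.7 241.3] [[0.422, 0.194], [0.412, 0.184]]
yellow [407, 189, 19, 23, 289] [415.5 198.7] [[0.607, -0.442], [0.591, -0.43]]
mount [ 0.46  -0.211  0.033]
b1 [0.393 0.357 0.07 ]
b2 [0.386 0.254 0.07 ]
edge [ 0.178 -0.108  0.   ]
edgeL [ 0.345 -0.042  0.   ]
```

View pics/topc.png

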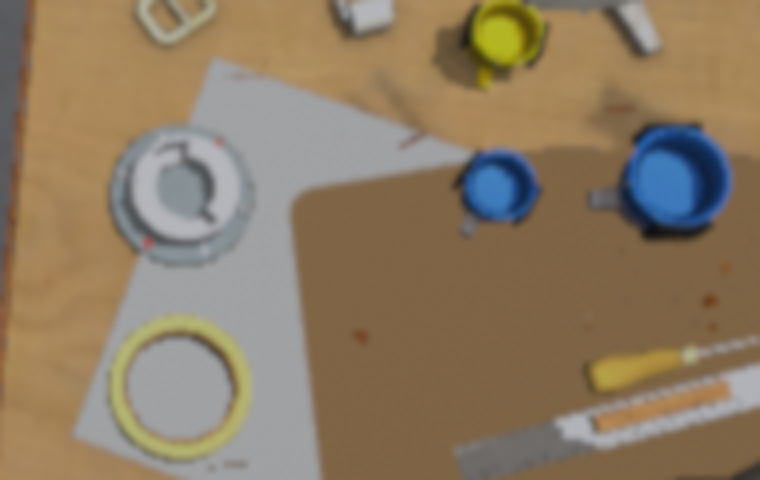

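View pics/scc.png

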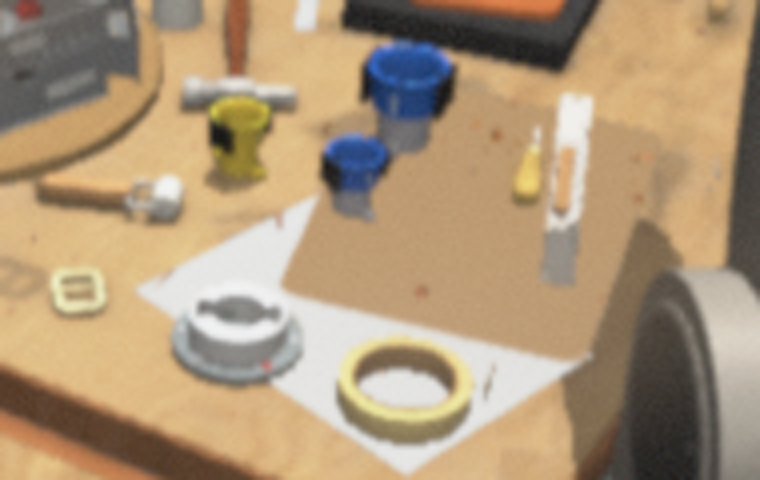

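View pics/scb.png

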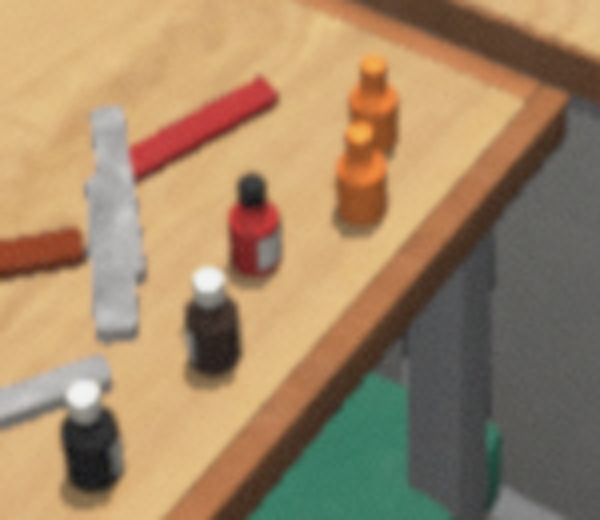

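```bash
cat >> h.py <<'E'
def move_to(P,yaw=None,s=None):
    """P world TCP target; yaw = world angle (deg) of jaw (tool y) axis, mod 180; tool kept pointing down. prints tx..wz"""
    s=s or readout.sense(); r=R.from_rotvec(s["orientation"]); A=r.as_matrix()
    t=A.T@(np.asarray(P)-s["eef_pos"])*1000
    y0=np.degrees(np.arctan2(A[1,1],A[0,1]))
    if yaw is None: yaw=y0
    d=(yaw-y0+90)%180-90
    y=np.radians(y0+d); Y=np.array([np.cos(y),np.sin(y),0]); Z=np.array([0,0,-1.]); X=np.cross(Y,Z)
    w=np.degrees(R.from_matrix(A.T@np.c_[X,Y,Z]).as_rotvec())
    print("pos",s["eef_pos"].round(4),"jaw yaw",y0.round(2),"tilt",np.degrees(np.arccos(-A[2,2])).round(2),"q7",s["joints"][6].round(2))
    print("shift mm",t.round(1),"turn deg",w.round(2))
E
python3 - <<'E'
from h import *
s=readout.sense(); print(R.from_rotvec(s["orientation"]).as_matrix().round(3))
g=grab("wrist"); print("TCP in wrist",proj(g,s["eef_pos"]))
f=viewer.grab_frame("wrist"); print(np.array(f["tool_from_camera"]).round(4))
move_to([0.46,-0.44,0.24])
gt=grab("top"); gs=grab("scene")
for a,b in [((414.4,236.2),(339,169.4)),((192,241),(243.5,300))]:
    o1,d1=ray(gt,*a);o2,d2=ray(gs,*b)
    k=np.linalg.lstsq(np.c_[d1,-d2],o2-o1,rcond=None)[0]; print(o1+d1*k[0],o2+d2*k[1])
E
```

```text
[[ 0.897  0.443 -0.   ]
 [ 0.443 -0.897  0.001]
 [-0.    -0.001 -1.   ]]
TCP in wrist (np.float64(281.16726072661646), np.float64(275.8751186355609))
[[ 6.000e-04 -9.656e-01 -2.599e-01  6.580e-02]
 [ 1.000e+00  5.000e-04  5.000e-04 -2.000e-04]
 [-3.000e-04 -2.599e-01  9.656e-01 -1.341e-01]
 [ 0.000e+00  0.000e+00  0.000e+00  1.000e+00]]
pos [ 0.2989 -0.6051  0.2392] jaw yaw -63.72 tilt 0.02 q7 -0.07
shift mm [217.6 -76.7  -0.8] turn deg [-0.02  0.    0.  ]
[ 0.48185407 -0.4303119   0.04688126] [ 0.47753311 -0.43189523  0.04620101]
[0.41888536 0.19276833 0.01802968] [0.41511679 0.19113084 0.01696448]
```

Emit:
{"method": "send_rows", "body": {
  "series": [
    {"tx": 36,"ty": -13},
    {"tx": 72,"ty": -26},
    {"tx": 108,"ty": -38},
    {"tx": 145,"ty": -51},
    {"tx": 181,"ty": -64},
    {"tx": 215,"ty": -77},
    {"tx": 215,"ty": -77}
  ]
}}

```text
validation failed for argument at $.se...
```

```bash
python3 - <<'E'
from h import *
g=grab("wrist","w1.png"); print(g["s"]["time_s"],g["s"]["eef_pos"],np.abs(g["s"]["qd"]).max())
E
```

```text
0.45 [ 0.29887169 -0.60517167  0.23923982] 0.002370692316643302
```

View pics/w1.png

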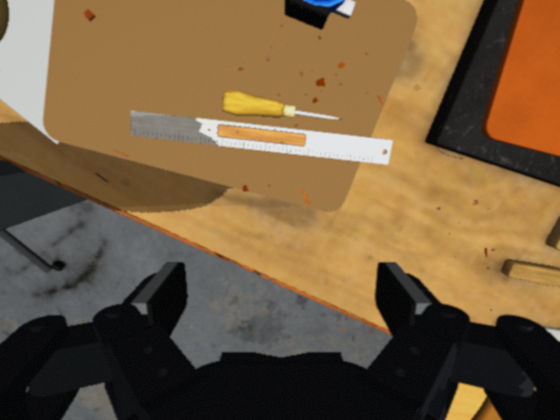

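The call was refused before anything moved. I'll give every field in each row.

Emit:
{"method": "send_rows", "body": {
  "series": [
    {"wx": 0,"wy": 0,"wz": 0,"tx": 36,"ty": -13,"tz": 0,"grip": 85},
    {"wx": 0,"wy": 0,"wz": 0,"tx": 72,"ty": -26,"tz": 0,"grip": 85},
    {"wx": 0,"wy": 0,"wz": 0,"tx": 108,"ty": -38,"tz": 0,"grip": 85},
    {"wx": 0,"wy": 0,"wz": 0,"tx": 145,"ty": -51,"tz": 0,"grip": 85},
    {"wx": 0,"wy": 0,"wz": 0,"tx": 181,"ty": -64,"tz": 0,"grip": 85},
    {"wx": 0,"wy": 0,"wz": 0,"tx": 215,"ty": -77,"tz": 0,"grip": 85},
    {"wx": 0,"wy": 0,"wz": 0,"tx": 215,"ty": -77,"tz": 0,"grip": 85},
    {"wx": 0,"wy": 0,"wz": 0,"tx": 215,"ty": -77,"tz": 0,"grip": 85}
  ]
}}

```text
time_s: 1.17
eef_pos: [0.4595, -0.4389, 0.2394]
orientation: [-3.057, -0.721, -0.001]
force: [-0.1, -0.2, 0.2]
grip_width: 0.0847
```

```bash
python3 - <<'E'
from h import *
g=grab("wrist","w2.png"); print(g["s"]["time_s"],g["s"]["eef_pos"],np.abs(g["s"]["qd"]).max())
E
```

```text
1.1667 [ 0.45949987 -0.43888812  0.23940135] 0.04476284536245721
```

View pics/w2.png

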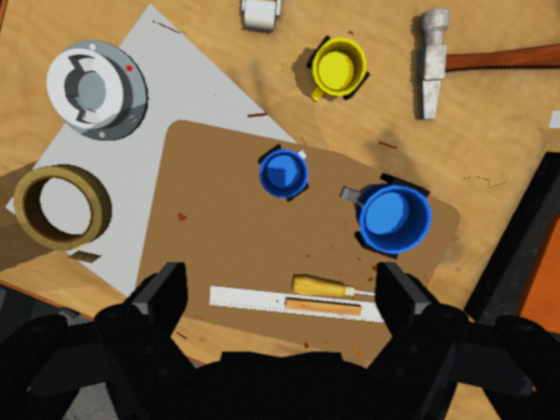

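The wrist view shows the small blue holder at (284,173), with a white-marked lug to its upper right at about (302,155). The mount is at (95,88), with a red dot at (129,68) and white dots at (92,46) and near (105,133). I'll zoom in on both.

```bash
python3 - <<'E'
from h import *
p=cv2.imread("pics/w2.png")
a=cv2.resize(p[30:150,35:160],None,fx=5,fy=5,interpolation=cv2.INTER_CUBIC)
b=cv2.resize(p[130:215,240:330],None,fx=6,fy=6,interpolation=cv2.INTER_CUBIC)
cv2.imwrite("pics/w2a.png",a);cv2.imwrite("pics/w2b.png",b)
E
```

```text
(no output)
```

View pics/w2a.png

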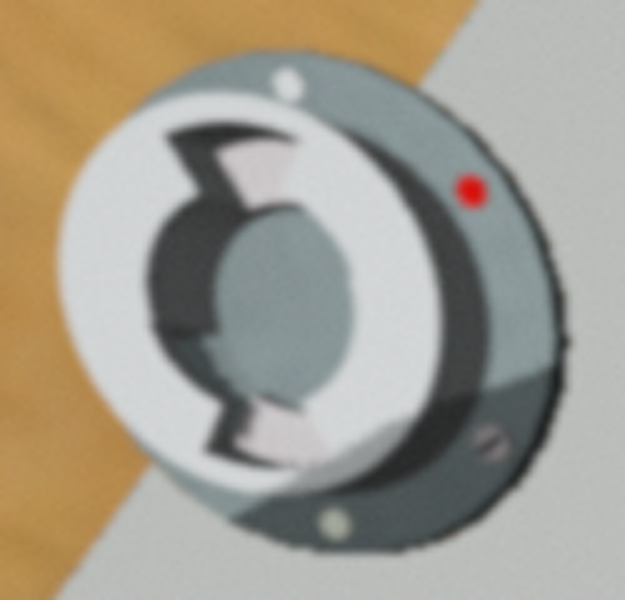

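View pics/w2b.png

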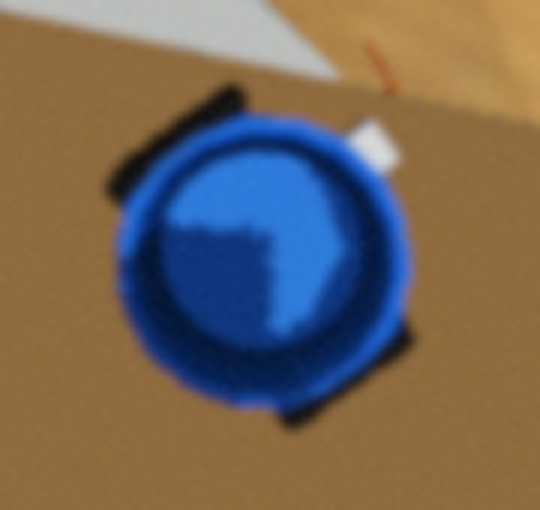

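```bash
cat >> h.py <<'E'
def blobs(g,lo,hi,win=None,amin=5):
    hsv=cv2.cvtColor(g["p"],cv2.COLOR_RGB2HSV); m=cv2.inRange(hsv,lo,hi)
    k,l,st,c=cv2.connectedComponentsWithStats(m); o=[]
    for i in range(1,k):
        if st[i,4]>=amin and (win is None or (win[0]<c[i][0]<win[2] and win[1]<c[i][1]<win[3])): o.append((st[i,4],c[i],l==i))
    return sorted(o,key=lambda t:-t[0])
def circ(pts):
    A=np.c_[2*pts,np.ones(len(pts))]; s=np.linalg.lstsq(A,(pts**2).sum(1),rcond=None)[0]
    return s[:2],np.sqrt(s[2]+s[0]**2+s[1]**2)
def rim(g,mask,z):
    cs=max(cv2.findContours(mask.astype(np.uint8),0,cv2.CHAIN_APPROX_NONE)[0],key=cv2.contourArea)
    P=np.array([onz(g,*q[0],z)[:2] for q in cs])
    return circ(P)
E
cat > m.py <<'E'
from h import *
g=grab("wrist"); print(g["s"]["eef_pos"])
w=blobs(g,(100,90,20),(130,255,255),(230,120,335,220),50)
m=w[0][2]; c,r=rim(g,m,0.056); print("holder rim",c.round(4),r.round(4))
o=lambda u,v,z,s,x0,y0: onz(g,u/s+x0,v/s+y0,z)[:2]
lug=o(375,148,0.006,6,240,130); d=lug-c; print("lug",lug.round(4),np.linalg.norm(d),np.degrees(np.arctan2(d[1],d[0])))
for a,b in [((115,185),(240,95)),((290,420),(410,340))]:
    A=o(*a,.056,6,240,130);B=o(*b,.056,6,240,130);print("face",A.round(4),B.round(4),np.linalg.norm(A-B),np.degrees(np.arctan2(*(B-A)[::-1])))
w1=o(288,85,.01,5,35,30);w2=o(335,523,.01,5,35,30);rd=o(472,190,.01,5,35,30)
c=(w1+w2)/2;print("mount c",c.round(4),"white r",np.linalg.norm(w1-w2)/2,"ang",np.degrees(np.arctan2(*(w1-w2)[::-1])))
d=rd-c;print("red r",np.linalg.norm(d),np.degrees(np.arctan2(d[1],d[0])))
E
python3 m.py
```

```text
[ 0.45795663 -0.44052623  0.23935465]
holder rim [ 0.4813 -0.4304] 0.0245
lug [ 0.503  -0.4459] 0.026650353686984273 -35.51486653570539
face [ 0.4803 -0.4052] [ 0.5026 -0.4173] 0.02545906385756779 -28.451188107762917
face [ 0.4575 -0.4493] [ 0.479  -0.4613] 0.024630638266037546 -29.191590839801723
mount c [ 0.4635 -0.216 ] white r 0.04443833509275435 ang 24.280747501939832
red r 0.044711964845272546 -30.83075774413365
```

```bash
python3 - <<'E'
from h import *
move_to([0.481,-0.4315,0.13],61)
E
```

```text
pos [ 0.457  -0.4415  0.2394] jaw yaw -63.74 tilt 0.02 q7 -0.45
shift mm [ 26.    1.6 109.3] turn deg [2.000e-02 2.000e-02 5.526e+01]
```

Emit:
{"method": "send_rows", "body": {
  "series": [
    {"wx": 0,"wy": 0,"wz": 7,"tx": 3,"ty": 0,"tz": 14,"grip": 85},
    {"wx": 0,"wy": 0,"wz": 14,"tx": 6,"ty": 0,"tz": 28,"grip": 85},
    {"wx": 0,"wy": 0,"wz": 21,"tx": 10,"ty": 1,"tz": 42,"grip": 85},
    {"wx": 0,"wy": 0,"wz": 28,"tx": 13,"ty": 1,"tz": 55,"grip": 85},
    {"wx": 0,"wy": 0,"wz": 35,"tx": 16,"ty": 1,"tz": 69,"grip": 85},
    {"wx": 0,"wy": 0,"wz": 42,"tx": 20,"ty": 1,"tz": 83,"grip": 85},
    {"wx": 0,"wy": 0,"wz": 49,"tx": 23,"ty": 2,"tz": 97,"grip": 85},
    {"wx": 0,"wy": 0,"wz": 55,"tx": 26,"ty": 2,"tz": 109,"grip": 85},
    {"wx": 0,"wy": 0,"wz": 55,"tx": 26,"ty": 2,"tz": 109,"grip": 85},
    {"wx": 0,"wy": 0,"wz": 55,"tx": 26,"ty": 2,"tz": 109,"grip": 85}
  ]
}}

```text
time_s: 2.1
eef_pos: [0.4808, -0.432, 0.13]
orientation: [3.044, -0.776, -0.002]
force: [0.7, 0.8, 1.0]
grip_width: 0.0852
```

```bash
python3 - <<'E'
from h import *
g=grab("wrist","w3.png"); print(g["s"]["time_s"],g["s"]["eef_pos"],np.abs(g["s"]["qd"]).max())
E
```

```text
2.1 [ 0.48079244 -0.4319743   0.13002817] 0.026755774434794738
```

View pics/w3.png

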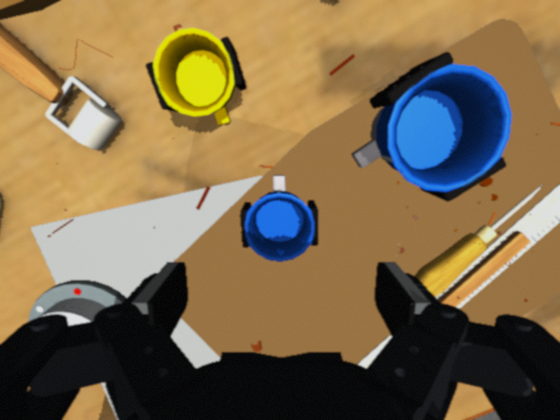

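Seen from above the holder is at (280,224). Its black grip faces are at x≈245 and 316 and its lug is at (279,183), so it's well aligned with the jaws. Now a finer check.

```bash
python3 - <<'E'
from h import *
g=grab("wrist"); 
cv2.imwrite("pics/w3c.png",cv2.resize(g["p"][165:275,230:330],None,fx=5,fy=5,interpolation=cv2.INTER_CUBIC)[:,:,::-1])
w=blobs(g,(100,90,20),(130,255,255),(230,170,330,270),50)
c,r=rim(g,w[0][2],0.056); print("rim",c.round(4),r.round(4))
s=g["s"]; A=R.from_rotvec(s["orientation"]).as_matrix()
print("tool offset mm",(A.T@(np.append(c,s["eef_pos"][2])-s["eef_pos"])*1000).round(1))
hsv=cv2.cvtColor(g["p"],cv2.COLOR_RGB2HSV)
m=cv2.inRange(hsv,(0,0,0),(180,255,60))[165:275,230:330]
k,l,st,cc=cv2.connectedComponentsWithStats(m)
for i in range(1,k):
    if st[i,4]>20: print(st[i],cc[i]+[230,165])
b=[x for x in blobs(g,(0,0,170),(180,40,255),(265,170,295,195),8)]
for x in b: 
    L=onz(g,*x[1],0.008)[:2]; d=L-c; print("lug",x[0],x[1],np.linalg.norm(d),np.degrees(np.arctan2(d[1],d[0])))
E
```

```text
rim [ 0.4817 -0.4311] 0.0247
tool offset mm [ 0.  -1.3 -0. ]
[ 78  36   9  44 162] [313.72839506 219.77160494]
[ 11  38  10  44 189] [244.06878307 223.05820106]
[35 75 13  5 28] [269.64285714 242.39285714]
lug 160 [278.7125 183.1875] 0.023059739564252116 -27.124361916778547
```

View pics/w3c.png

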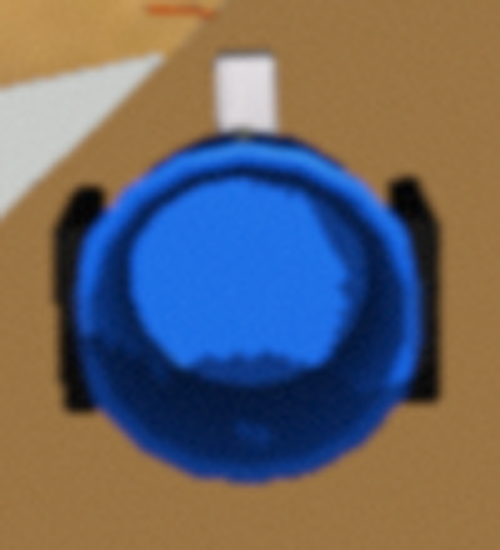

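Emit:
{"method": "send_rows", "body": {
  "series": [
    {"wx": 0,"wy": 0,"wz": -1.5,"tx": 0,"ty": -1.3,"tz": 30,"grip": 85},
    {"wx": 0,"wy": 0,"wz": -1.5,"tx": 0,"ty": -1.3,"tz": 60,"grip": 85},
    {"wx": 0,"wy": 0,"wz": -1.5,"tx": 0,"ty": -1.3,"tz": 85,"grip": 85},
    {"wx": 0,"wy": 0,"wz": -1.5,"tx": 0,"ty": -1.3,"tz": 94,"grip": 85},
    {"wx": 0,"wy": 0,"wz": -1.5,"tx": 0,"ty": -1.3,"tz": 94,"grip": 70},
    {"wx": 0,"wy": 0,"wz": -1.5,"tx": 0,"ty": -1.3,"tz": 94,"grip": 40},
    {"wx": 0,"wy": 0,"wz": -1.5,"tx": 0,"ty": -1.3,"tz": 94,"grip": 40},
    {"wx": 0,"wy": 0,"wz": -1.5,"tx": 0,"ty": -1.3,"tz": 94,"grip": 40},
    {"wx": 0,"wy": 0,"wz": -1.5,"tx": 0,"ty": -1.3,"tz": 94,"grip": 40},
    {"wx": 0,"wy": 0,"wz": -1.5,"tx": 0,"ty": -1.3,"tz": 94,"grip": 40}
  ]
}}

```text
time_s: 3.03
eef_pos: [0.4832, -0.4311, 0.0385]
orientation: [3.052, -0.739, 0.004]
force: [-2.1, -0.4, 8.6]
grip_width: 0.0528
```

```bash
python3 - <<'E'
from h import *
s=readout.sense(); print(s["force"],s["grip_width"],s["eef_pos"])
g=grab("wrist","w4.png")
move_to([0.4635,-0.216,0.12],24.2+90)
E
```

```text
[-2.07040475 -0.40277889  8.61459115] 0.05276348576479701 [ 0.48324985 -0.43109802  0.03845024]
pos [ 0.4833 -0.4311  0.0385] jaw yaw -117.21 tilt 0.18 q7 -1.31
shift mm [-115.7 -182.2  -82. ] turn deg [  0.11  -0.15 -51.41]
```

View pics/w4.png

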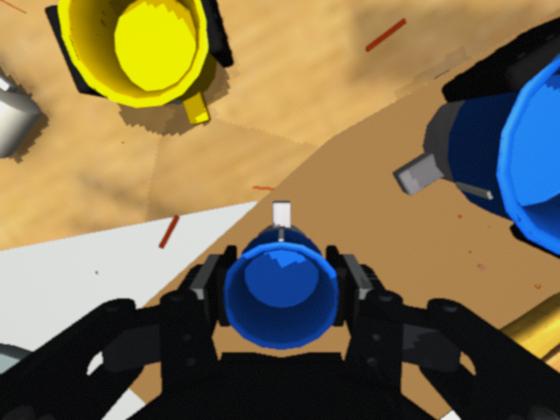

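Emit:
{"method": "send_rows", "body": {
  "series": [
    {"wx": 0,"wy": 0,"wz": 0,"tx": 0,"ty": 0,"tz": -30,"grip": 40},
    {"wx": 0,"wy": 0,"wz": 0,"tx": 0,"ty": 0,"tz": -65,"grip": 40},
    {"wx": 0,"wy": 0,"wz": -6.5,"tx": -21,"ty": -14,"tz": -80,"grip": 40},
    {"wx": 0,"wy": 0,"wz": -13,"tx": -43,"ty": -28,"tz": -95,"grip": 40},
    {"wx": 0,"wy": 0,"wz": -19.5,"tx": -64,"ty": -42,"tz": -110,"grip": 40},
    {"wx": 0,"wy": 0,"wz": -26,"tx": -86,"ty": -56,"tz": -124,"grip": 40},
    {"wx": 0,"wy": 0,"wz": -32.5,"tx": -107,"ty": -70,"tz": -124,"grip": 40},
    {"wx": 0,"wy": 0,"wz": -39,"tx": -129,"ty": -84,"tz": -124,"grip": 40},
    {"wx": 0,"wy": 0,"wz": -45.5,"tx": -150,"ty": -98,"tz": -124,"grip": 40},
    {"wx": 0,"wy": 0,"wz": -51.4,"tx": -171,"ty": -111,"tz": -124,"grip": 40},
    {"wx": 0,"wy": 0,"wz": -51.4,"tx": -171,"ty": -111,"tz": -124,"grip": 40},
    {"wx": 0,"wy": 0,"wz": -51.4,"tx": -171,"ty": -111,"tz": -124,"grip": 40}
  ]
}}

```text
time_s: 4.08
eef_pos: [0.3809, -0.2526, 0.1615]
orientation: [3.07, 0.66, 0.002]
force: [0.6, -0.7, -2.6]
grip_width: 0.0527
```

```bash
python3 - <<'E'
from h import *
g=grab("wrist","w5.png"); print(g["s"]["time_s"],g["s"]["eef_pos"],np.abs(g["s"]["qd"]).max(),g["s"]["grip_width"])
E
```

```text
4.0833 [ 0.38090434 -0.2526449   0.16146304] 0.038879049462796265 0.052657517390931566
```

View pics/w5.png

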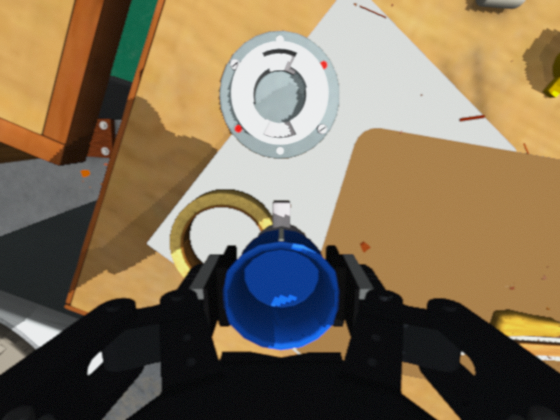

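The mount is clear now: white dots at (280,40) and (280,151), red dots at (323,65) and (238,128). The holder is held upright with its lug at (281,210). Next I get exact positions.

```bash
cat > m2.py <<'E'
from h import *
g=grab("wrist"); s=g["s"]; A=R.from_rotvec(s["orientation"]).as_matrix()
reds=blobs(g,(0,150,100),(6,255,255),(215,30,345,160),6)+blobs(g,(172,150,100),(180,255,255),(215,30,345,160),6)
for a,c,_ in reds: print("red",a,c.round(1))
P=[onz(g,*c,.01)[:2] for a,c,_ in reds[:2]]
ctr=(P[0]+P[1])/2; d=P[0]-P[1]; print("mount c",ctr.round(4),"r",np.linalg.norm(d)/2,"ang",np.degrees(np.arctan2(d[1],d[0])))
hsv=cv2.cvtColor(g["p"],cv2.COLOR_RGB2HSV)
gray=cv2.cvtColor(g["p"],cv2.COLOR_RGB2GRAY).astype(float)
W=[]
for u,v in [(280,40),(280,151)]:
    yy,xx=np.mgrid[v-6:v+7,u-6:u+7]; w=np.clip(gray[v-6:v+7,u-6:u+7]-np.median(gray[v-6:v+7,u-6:u+7])-25,0,None)
    W.append(((xx*w).sum()/w.sum(),(yy*w).sum()/w.sum()))
print("white",W)
Q=[onz(g,*c,.01)[:2] for c in W]; d=Q[0]-Q[1]
print("mount c",((Q[0]+Q[1])/2).round(4),"r",np.linalg.norm(d)/2,"ang",np.degrees(np.arctan2(d[1],d[0])))
hz=s["eef_pos"][2]-0.0385
w=blobs(g,(100,90,20),(130,255,255),(210,220,350,360),50)
c,r=rim(g,w[0][2],hz+.056); print("rim",c.round(4),r,"tool mm",(A.T@(np.append(c,s["eef_pos"][2])-s["eef_pos"])*1000).round(1))
l=blobs(g,(0,0,150),(180,50,255),(265,195,297,230),8)
for x in l[:2]:
    L=onz(g,*x[1],hz+.008); print("lug",x[0],x[1].round(1),"tool",(A.T@(L-s["eef_pos"])*1000).round(1))
T=ctr
move_to([*((ctr+(Q[0]+Q[1])/2)/2),0.12])
cv2.imwrite("pics/w5c.png",cv2.resize(g["p"][190:360,200:360],None,fx=3.5,fy=3.5,interpolation=cv2.INTER_CUBIC)[:,:,::-1])
E
python3 m2.py
```

```text
red 32 [236.5 128.5]
red 23 [322.2  64.3]
mount c [ 0.4652 -0.2135] r 0.04481007625734214 ang 149.3448239922878
white [(np.float64(nan), np.float64(nan)), (np.float64(278.36015325670496), np.float64(150.66091954022988))]
mount c [nan nan] r nan ang nan
rim [ 0.3817 -0.2531] 0.02538563314650138 tool mm [ 0.3 -0.2  0. ]
pos [ 0.3816 -0.2537  0.1611] jaw yaw -65.88 tilt 0.1 q7 -0.72
shift mm [nan nan nan] turn deg [ 0.08 -0.06  0.  ]m2.py:12: RuntimeWarning: invalid value encountered in scalar divide
  W.append(((xx*w).sum()/w.sum(),(yy*w).sum()/w.sum()))
```

View pics/w5c.png

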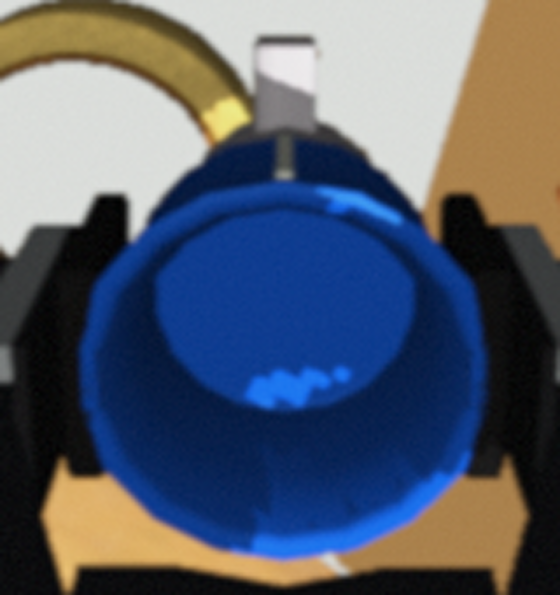

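```bash
python3 - <<'E'
from h import *
move_to([.465,-.214,0.10]); move_to([.465,-.214,0.0545])
E
```

```text
pos [ 0.3816 -0.2537  0.1611] jaw yaw -65.88 tilt 0.1 q7 -0.72
shift mm [92.3 -2.2 61.2] turn deg [ 0.08 -0.06  0.  ]
pos [ 0.3816 -0.2537  0.1611] jaw yaw -65.88 tilt 0.1 q7 -0.72
shift mm [ 92.2  -2.3 106.7] turn deg [ 0.08 -0.06  0.  ]
```

Emit:
{"method": "send_rows", "body": {
  "series": [
    {"wx": 0,"wy": 0,"wz": 0,"tx": 30,"ty": -1,"tz": 15,"grip": 40},
    {"wx": 0,"wy": 0,"wz": 0,"tx": 60,"ty": -2,"tz": 40,"grip": 40},
    {"wx": 0,"wy": 0,"wz": 0,"tx": 92,"ty": -2,"tz": 61,"grip": 40},
    {"wx": 0,"wy": 0,"wz": 0,"tx": 92,"ty": -2,"tz": 61,"grip": 40},
    {"wx": 0,"wy": 0,"wz": 0,"tx": 92,"ty": -2,"tz": 61,"grip": 40}
  ]
}}

```text
time_s: 4.6
eef_pos: [0.4653, -0.2129, 0.0979]
orientation: [-3.07, -0.66, 0.003]
force: [-1.1, -1.1, -2.8]
grip_width: 0.0528
```

```bash
python3 - <<'E'
from h import *
g=grab("wrist","w6.png"); print(g["s"]["time_s"],g["s"]["eef_pos"],g["s"]["force"]); move_to([.465,-.214,0.0545])
grab("scene","s6.png"); p=cv2.imread("pics/s6.png")[140:260,240:420]; cv2.imwrite("pics/s6c.png",cv2.resize(p,None,fx=4,fy=4,interpolation=cv2.INTER_CUBIC))
E
```

```text
4.6 [ 0.4652697  -0.21292352  0.09785299] [-1.1121958  -1.05579527 -2.81647728]
pos [ 0.4644 -0.2138  0.0987] jaw yaw -65.82 tilt 0.08 q7 -0.88
shift mm [ 0.5  0.4 44.2] turn deg [-0.05  0.07  0.  ]
```

View pics/w6.png

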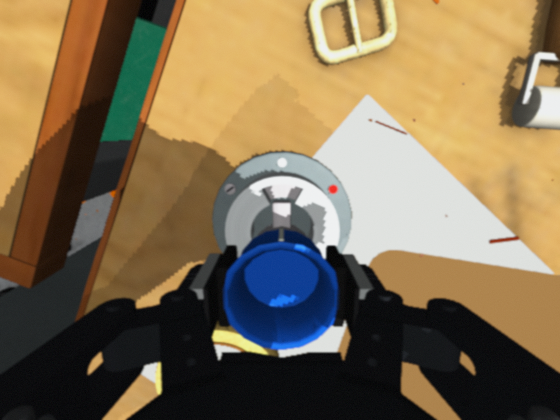

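View pics/s6c.png

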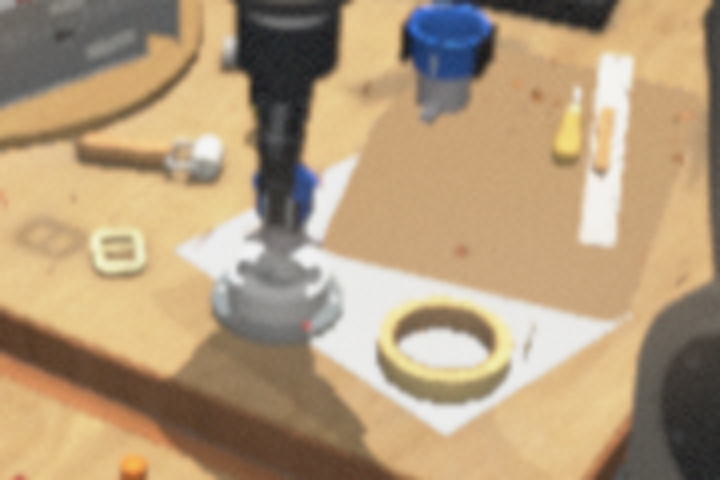

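The near white dot at (281,162), the slot and the lug at (281,208) lie in one line. A quick check of the white and red dots in the tool frame:

```bash
python3 - <<'E'
from h import *
g=grab("wrist"); s=g["s"]; A=R.from_rotvec(s["orientation"]).as_matrix()
b=blobs(g,(0,150,100),(6,255,255),(310,175,350,205),4)+blobs(g,(172,150,100),(180,255,255),(310,175,350,205),4)
b+=blobs(g,(0,0,200),(180,40,255),(270,154,292,170),4)
for x in b:
    L=onz(g,*x[1],.01); print(x[0],x[1].round(1),(A.T@(L-s["eef_pos"])*1000).round(1))
print("expected white (44.8,0), red",44.8*np.cos(np.radians(55)),44.8*np.sin(np.radians(55)))
print(s["force"],s["eef_pos"])
E
```

```text
45 [330.8 186. ] [26.8 35.7 89.2]
84 [280.3 159.5] [45.5 -0.6 89.2]
expected white (44.8,0), red 25.696224348526865 36.69801158414683
[-0.44454264  0.8400886  -3.50470251] [ 0.46408685 -0.21433847  0.0992653 ]
```

Emit:
{"method": "send_rows", "body": {
  "series": [
    {"wx": 0,"wy": 0,"wz": 0,"tx": 1,"ty": -0.5,"tz": 15,"grip": 40},
    {"wx": 0,"wy": 0,"wz": 0,"tx": 1,"ty": -0.5,"tz": 28,"grip": 40},
    {"wx": 0,"wy": 0,"wz": 0,"tx": 1,"ty": -0.5,"tz": 38,"grip": 40},
    {"wx": 0,"wy": 0,"wz": 0,"tx": 1,"ty": -0.5,"tz": 42,"grip": 40},
    {"wx": 0,"wy": 0,"wz": 0,"tx": 1,"ty": -0.5,"tz": 42,"grip": 40},
    {"wx": 0,"wy": 0,"wz": 0,"tx": 1,"ty": -0.5,"tz": 42,"grip": 40}
  ]
}}

```text
time_s: 5.25
eef_pos: [0.4649, -0.2131, 0.0578]
orientation: [3.072, 0.657, 0.0]
force: [0.2, -0.4, -2.6]
grip_width: 0.0531
```

```bash
python3 - <<'E'
from h import *
g=grab("wrist","w7.png"); s=g["s"];print(s["time_s"],s["eef_pos"],s["force"],s["ft_torque"],s["grip_width"])
E
```

```text
5.25 [ 0.46486961 -0.21312111  0.0577518 ] [ 0.1777309  -0.35179932 -2.58555567] [ 0.02435218 -0.06018366  0.03810963] 0.053050689744978355
```

View pics/w7.png

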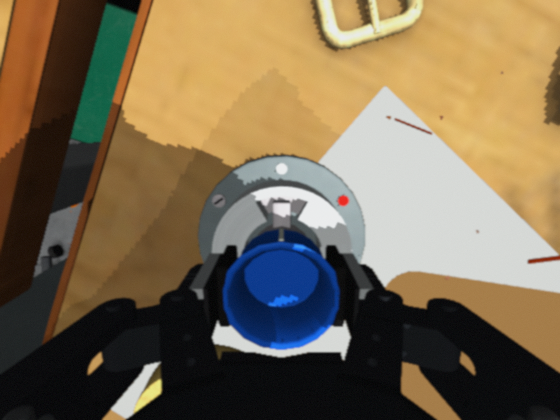

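The lugs are inside the slots with no contact force. I go on down gently to feel for the track floor.

Emit:
{"method": "send_rows", "body": {
  "series": [
    {"wx": 0,"wy": 0,"wz": 0,"tx": 0,"ty": 0,"tz": 1,"grip": 40},
    {"wx": 0,"wy": 0,"wz": 0,"tx": 0,"ty": 0,"tz": 2,"grip": 40},
    {"wx": 0,"wy": 0,"wz": 0,"tx": 0,"ty": 0,"tz": 2,"grip": 40},
    {"wx": 0,"wy": 0,"wz": 0,"tx": 0,"ty": 0,"tz": 2,"grip": 40}
  ]
}}

```text
time_s: 5.63
eef_pos: [0.465, -0.2128, 0.0555]
orientation: [3.072, 0.658, 0.0]
force: [-0.3, -0.0, -2.4]
grip_width: 0.0529
```

Emit:
{"method": "send_rows", "body": {
  "series": [
    {"wx": 0,"wy": 0,"wz": 0,"tx": 0,"ty": 0,"tz": 1,"grip": 40},
    {"wx": 0,"wy": 0,"wz": 0,"tx": 0,"ty": 0,"tz": 2,"grip": 40},
    {"wx": 0,"wy": 0,"wz": 0,"tx": 0,"ty": 0,"tz": 2,"grip": 40},
    {"wx": 0,"wy": 0,"wz": 0,"tx": 0,"ty": 0,"tz": 2,"grip": 40}
  ]
}}

```text
time_s: 5.97
eef_pos: [0.4651, -0.2128, 0.0543]
orientation: [3.072, 0.658, 0.001]
force: [-6.5, 1.7, 21.3]
grip_width: 0.0529
```

Floor contact came at TCP z ≈ 0.0546, which puts the foot at 16 mm as expected. I raise about 1.5 mm clear and twist clockwise.

Emit:
{"method": "send_rows", "body": {
  "series": [
    {"wx": 0,"wy": 0,"wz": 0,"tx": 0,"ty": 0,"tz": -2.5,"grip": 40},
    {"wx": 0,"wy": 0,"wz": 0,"tx": 0,"ty": 0,"tz": -2.5,"grip": 40},
    {"wx": 0,"wy": 0,"wz": 5,"tx": 0,"ty": 0,"tz": -2.5,"grip": 40},
    {"wx": 0,"wy": 0,"wz": 10,"tx": 0,"ty": 0,"tz": -2.5,"grip": 40},
    {"wx": 0,"wy": 0,"wz": 15,"tx": 0,"ty": 0,"tz": -2.5,"grip": 40},
    {"wx": 0,"wy": 0,"wz": 20,"tx": 0,"ty": 0,"tz": -2.5,"grip": 40},
    {"wx": 0,"wy": 0,"wz": 25,"tx": 0,"ty": 0,"tz": -2.5,"grip": 40}
  ]
}}

```text
time_s: 6.55
eef_pos: [0.4649, -0.2127, 0.0556]
orientation: [-3.141, 0.029, 0.0]
force: [0.2, 0.0, -3.2]
grip_width: 0.053
```

```bash
python3 - <<'E'
from h import *
s=readout.sense();print(s["time_s"],s["eef_pos"],s["force"],s["ft_torque"],s["grip_width"]); move_to([.465,-.213,.056],59.34)
E
```

```text
6.55 [ 0.46486008 -0.21274972  0.05563519] [ 0.21685275  0.03299114 -3.19174022] [ 0.05434281 -0.0252334  -0.05581089] 0.052978934383853586
pos [ 0.4649 -0.2127  0.0556] jaw yaw -91.06 tilt 0.01 q7 -1.27
shift mm [ 0.1  0.2 -0.4] turn deg [-0.00e+00  1.00e-02  2.96e+01]
```

Emit:
{"method": "send_rows", "body": {
  "series": [
    {"wx": 0,"wy": 0,"wz": 5,"tx": 0,"ty": 0,"tz": 0,"grip": 40},
    {"wx": 0,"wy": 0,"wz": 10,"tx": 0,"ty": 0,"tz": 0,"grip": 40},
    {"wx": 0,"wy": 0,"wz": 15,"tx": 0,"ty": 0,"tz": 0,"grip": 40},
    {"wx": 0,"wy": 0,"wz": 20,"tx": 0,"ty": 0,"tz": 0,"grip": 40},
    {"wx": 0,"wy": 0,"wz": 25,"tx": 0,"ty": 0,"tz": 0,"grip": 40},
    {"wx": 0,"wy": 0,"wz": 30,"tx": 0,"ty": 0,"tz": 0,"grip": 40},
    {"wx": 0,"wy": 0,"wz": 30,"tx": 0,"ty": 0,"tz": 0,"grip": 40},
    {"wx": 0,"wy": 0,"wz": 30,"tx": 0,"ty": 0,"tz": 0,"grip": 40}
  ]
}}

```text
time_s: 7.22
eef_pos: [0.4649, -0.2126, 0.0557]
orientation: [3.03, -0.83, -0.0]
force: [-0.1, -0.7, -1.3]
grip_width: 0.0529
```

```bash
python3 - <<'E'
from h import *
s=readout.sense();print(s["time_s"],s["eef_pos"],s["force"],s["ft_torque"],s["grip_width"]); move_to([.465,-.213,.056],59.34)
grab("wrist","w8.png")
E
```

```text
7.2167 [ 0.46493889 -0.21259261  0.05565986] [-0.06079226 -0.74238854 -1.31937808] [-0.03264668 -0.04342427 -0.01055684] 0.05285166585099488
pos [ 0.4649 -0.2126  0.0557] jaw yaw -120.64 tilt 0.01 q7 -1.69
shift mm [ 0.3  0.3 -0.3] turn deg [0.01 0.01 0.02]
```

View pics/w8.png

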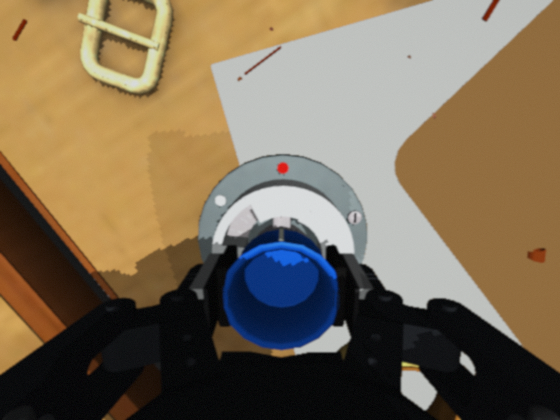

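The lug at (281,222) now points at the red dot at (283,168). I lower it into the notch while still holding it.

Emit:
{"method": "send_rows", "body": {
  "series": [
    {"wx": 0,"wy": 0,"wz": 0,"tx": 0,"ty": 0,"tz": 2,"grip": 40},
    {"wx": 0,"wy": 0,"wz": 0,"tx": 0,"ty": 0,"tz": 4,"grip": 40},
    {"wx": 0,"wy": 0,"wz": 0,"tx": 0,"ty": 0,"tz": 6,"grip": 40},
    {"wx": 0,"wy": 0,"wz": 0,"tx": 0,"ty": 0,"tz": 6,"grip": 40},
    {"wx": 0,"wy": 0,"wz": 0,"tx": 0,"ty": 0,"tz": 6,"grip": 40}
  ]
}}

```text
time_s: 7.68
eef_pos: [0.4648, -0.2128, 0.0496]
orientation: [-3.029, 0.834, 0.001]
force: [-0.5, -0.6, -2.6]
grip_width: 0.0526
```

The foot is about 1 mm above the notch floor, so the lugs are in. I release, then rise.

Emit:
{"method": "send_rows", "body": {
  "series": [
    {"wx": 0,"wy": 0,"wz": 0,"tx": 0,"ty": 0,"tz": 0.5,"grip": 85},
    {"wx": 0,"wy": 0,"wz": 0,"tx": 0,"ty": 0,"tz": 0.5,"grip": 85},
    {"wx": 0,"wy": 0,"wz": 0,"tx": 0,"ty": 0,"tz": 0.5,"grip": 85},
    {"wx": 0,"wy": 0,"wz": 0,"tx": 0,"ty": 0,"tz": 0.5,"grip": 85},
    {"wx": 0,"wy": 0,"wz": 0,"tx": 0,"ty": 0,"tz": 0.5,"grip": 85},
    {"wx": 0,"wy": 0,"wz": 0,"tx": 0,"ty": 0,"tz": -20,"grip": 85},
    {"wx": 0,"wy": 0,"wz": 0,"tx": 0,"ty": 0,"tz": -50,"grip": 85},
    {"wx": 0,"wy": 0,"wz": 0,"tx": 0,"ty": 0,"tz": -80,"grip": 85},
    {"wx": 0,"wy": 0,"wz": 0,"tx": 0,"ty": 0,"tz": -100,"grip": 85},
    {"wx": 0,"wy": 0,"wz": 0,"tx": 0,"ty": 0,"tz": -100,"grip": 85},
    {"wx": 0,"wy": 0,"wz": 0,"tx": 0,"ty": 0,"tz": -100,"grip": 85}
  ]
}}

```text
time_s: 8.6
eef_pos: [0.4655, -0.2129, 0.1508]
orientation: [-3.028, 0.834, -0.004]
force: [-0.4, -0.5, 0.5]
grip_width: 0.0849
```

```bash
python3 - <<'E'
from h import *
g=grab("wrist","w9.png"); s=g["s"];print(s["time_s"],s["eef_pos"],s["force"])
w=blobs(g,(100,90,20),(130,255,255),(200,150,360,330),50)
c,r=rim(g,w[0][2],.066); print("rim if z=.066",c.round(4),r); print("if .072",rim(g,w[0][2],.072))
grab("scene","s9.png"); p=cv2.imread("pics/s9.png")[140:260,240:420]; cv2.imwrite("pics/s9c.png",cv2.resize(p,None,fx=4,fy=4,interpolation=cv2.INTER_CUBIC))
E
```

```text
8.6 [ 0.46554349 -0.21285875  0.15083316] [-0.43756262 -0.45545727  0.49665385]
rim if z=.066 [ 0.4635 -0.2123] 0.02508632738313075
if .072 (array([ 0.46510888, -0.21321407]), np.float64(0.024399441659307807))
```

View pics/w9.png

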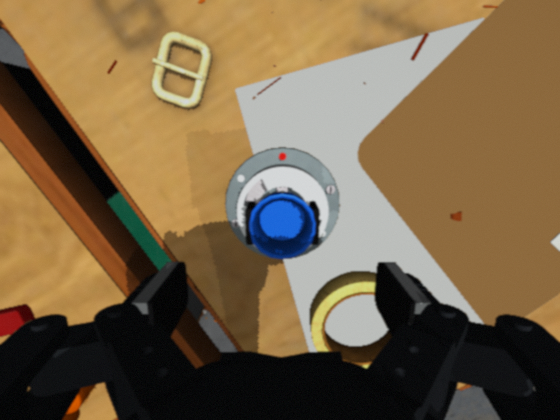

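View pics/s9c.png

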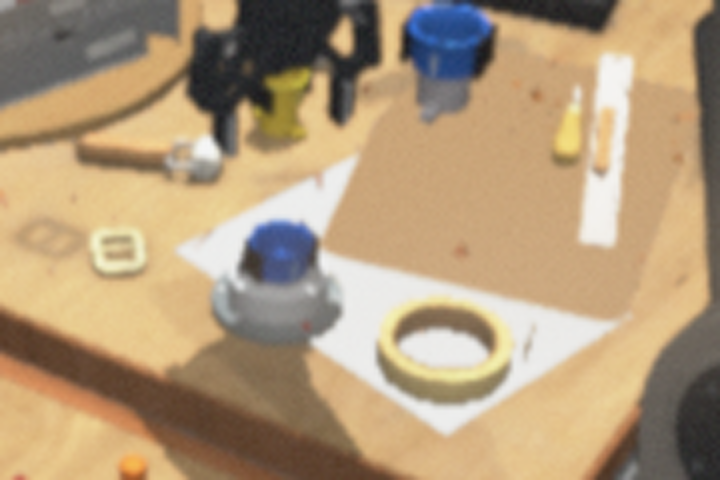

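The holder sits in the mount with its lug line at the red dot at (283,156). It went below the track level (foot 11 mm) without resistance before release. Now to the red bottle, with the jaws along x so that the neighbours stay clear.

```bash
python3 - <<'E'
from h import *
s=readout.sense(); g=grab("scene")
w=blobs(g,(100,90,20),(130,255,255),(290,185,335,225),30)
print(w[0][0],w[0][1]); ys,xs=np.where(w[0][2]); print("blue px x",xs.min(),xs.max(),"y",ys.min(),ys.max())
for z in (.066,.072):
    q=np.array([proj(g,[.4650+.0255*np.cos(t),-.2133+.0255*np.sin(t),z]) for t in np.linspace(0,6.28,90)]); print(z,q.min(0).round(1),q.max(0).round(1))
move_to([.46,-.02,.25]); move_to([.42,.16,.25])
E
```

```text
145 [309.75172414 201.25517241]
blue px x 302 317 y 196 209
0.066 [300.7 193.2] [317.6 203.1]
0.072 [300.7 191.6] [317.6 201.5]
pos [ 0.4644 -0.2125  0.1489] jaw yaw -120.81 tilt 0.08 q7 -1.73
shift mm [-102.5 -163.1 -101. ] turn deg [ 0.02  0.08 -0.  ]
pos [ 0.4644 -0.2125  0.1489] jaw yaw -120.81 tilt 0.08 q7 -1.73
shift mm [-229.  -297.2 -100.9] turn deg [ 0.02  0.08 -0.  ]
```

Emit:
{"method": "send_rows", "body": {
  "series": [
    {"wx": 0,"wy": 0,"wz": -7,"tx": -11,"ty": -18,"tz": -25,"grip": 85},
    {"wx": 0,"wy": 0,"wz": -14,"tx": -23,"ty": -36,"tz": -50,"grip": 85},
    {"wx": 0,"wy": 0,"wz": -21,"tx": -34,"ty": -54,"tz": -75,"grip": 85},
    {"wx": 0,"wy": 0,"wz": -28,"tx": -46,"ty": -72,"tz": -100,"grip": 85},
    {"wx": 0,"wy": 0,"wz": -35,"tx": -57,"ty": -91,"tz": -100,"grip": 85},
    {"wx": 0,"wy": 0,"wz": -42,"tx": -68,"ty": -109,"tz": -100,"grip": 85},
    {"wx": 0,"wy": 0,"wz": -49,"tx": -80,"ty": -127,"tz": -100,"grip": 85},
    {"wx": 0,"wy": 0,"wz": -56,"tx": -91,"ty": -145,"tz": -100,"grip": 85},
    {"wx": 0,"wy": 0,"wz": -63,"tx": -102,"ty": -163,"tz": -100,"grip": 85}
  ]
}}

```text
time_s: 9.5
eef_pos: [0.4602, -0.0195, 0.2488]
orientation: [-3.015, -0.88, 0.003]
force: [-0.0, 0.3, 0.1]
grip_width: 0.0851
```

```bash
python3 - <<'E'
from h import *
move_to([.42,.16,.25],0)
print(readout.sense()["time_s"])
E
```

```text
pos [ 0.4602 -0.0195  0.2488] jaw yaw -57.47 tilt 0.1 q7 -1.1
shift mm [  62.6 -173.    -1.1] turn deg [-1.000e-01  5.000e-02 -5.747e+01]
9.5
```

Emit:
{"method": "send_rows", "body": {
  "series": [
    {"wx": 0,"wy": 0,"wz": -6.4,"tx": 7,"ty": -19,"tz": 0,"grip": 85},
    {"wx": 0,"wy": 0,"wz": -12.8,"tx": 14,"ty": -38,"tz": 0,"grip": 85},
    {"wx": 0,"wy": 0,"wz": -19.2,"tx": 21,"ty": -58,"tz": 0,"grip": 85},
    {"wx": 0,"wy": 0,"wz": -25.6,"tx": 28,"ty": -77,"tz": 0,"grip": 85},
    {"wx": 0,"wy": 0,"wz": -32,"tx": 35,"ty": -96,"tz": 0,"grip": 85},
    {"wx": 0,"wy": 0,"wz": -38.4,"tx": 42,"ty": -115,"tz": 0,"grip": 85},
    {"wx": 0,"wy": 0,"wz": -44.8,"tx": 49,"ty": -134,"tz": 0,"grip": 85},
    {"wx": 0,"wy": 0,"wz": -51.2,"tx": 56,"ty": -154,"tz": 0,"grip": 85},
    {"wx": 0,"wy": 0,"wz": -57.5,"tx": 63,"ty": -173,"tz": 0,"grip": 85},
    {"wx": 0,"wy": 0,"wz": -57.5,"tx": 63,"ty": -173,"tz": 0,"grip": 85},
    {"wx": 0,"wy": 0,"wz": -57.5,"tx": 63,"ty": -173,"tz": 0,"grip": 85}
  ]
}}

```text
time_s: 10.42
eef_pos: [0.4215, 0.16, 0.2489]
orientation: [-2.226, -2.216, 0.002]
force: [0.8, 0.2, 0.3]
grip_width: 0.0848
```

```bash
python3 - <<'E'
from h import *
g=grab("wrist","w10.png"); s=g["s"];print(s["time_s"],s["eef_pos"],s["force"])
E
```

```text
10.4167 [0.4214865  0.15996473 0.24886192] [0.77906187 0.15141703 0.29877059]
```

View pics/w10.png

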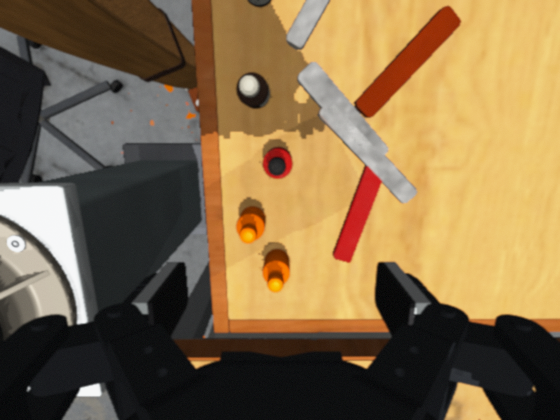

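The red bottle is at (278,163), with its cap at (277,166). The orange ones are at (250,228) and (276,272) and a brown or black one is at (252,90). The grey strip runs from (310,70) to (410,195). I'll compute positions and clearances.

```bash
python3 - <<'E'
from h import *
g=grab("wrist"); s=g["s"]
cv2.imwrite("pics/w10c.png",cv2.resize(g["p"][60:260,210:430],None,fx=3.5,fy=3.5,interpolation=cv2.INTER_CUBIC)[:,:,::-1])
r=cv2.bitwise_or(cv2.inRange(cv2.cvtColor(g["p"],cv2.COLOR_RGB2HSV),(0,170,60),(5,255,255)),cv2.inRange(cv2.cvtColor(g["p"],cv2.COLOR_RGB2HSV),(172,150,60),(180,255,255)))[140:190,255:300]
ys,xs=np.where(r); print("red px",xs.min()+255,xs.max()+255,ys.min()+140,ys.max()+140)
cs=max(cv2.findContours(r,0,cv2.CHAIN_APPROX_NONE)[0],key=cv2.contourArea)[:,0]+[255,140]
for z in (.03,.045,.056):
    print(z,circ(np.array([onz(g,*q,z)[:2] for q in cs])))
gray=cv2.cvtColor(g["p"],cv2.COLOR_RGB2GRAY)[152:180,264:292]
k,l,st,c=cv2.connectedComponentsWithStats((gray<35).astype(np.uint8))
for i in range(1,k):
    if st[i,4]>20: cc=c[i]+[264,152]; print("cap",st[i],cc,onz(g,*cc,.072).round(4),"d",st[i][2]*(.383-.072)/g["f"])
for n,u,v,z in [("orange1",248,236,.07),("orange2",275,284,.07),("brown",249,86,.07),("grey a",310,70,.01),("grey b",410,195,.01),("grey left edge",325,120,.01),("edge",217,170,0)]:
    print(n,onz(g,u,v,z)[:2].round(3))
E
```

```text
red px 263 291 147 176
0.03 (array([0.4172438 , 0.19035795]), np.float64(0.015803777139478975))
0.045 (array([0.41745759, 0.19183569]), np.float64(0.015132379549188654))
0.056 (array([0.41761438, 0.19291937]), np.float64(0.014640021316297845))
cap [ 5  4 15  7 40] [276.225 158.275] [0.4172 0.1979 0.072 ] d 0.01482022759156751
orange1 [0.387 0.117]
orange2 [0.415 0.062]
brown [0.393 0.264]
grey a [0.454 0.287]
grey b [0.577 0.148]
grey left edge [0.472 0.235]
edge [0.344 0.178]
```

View pics/w10c.png

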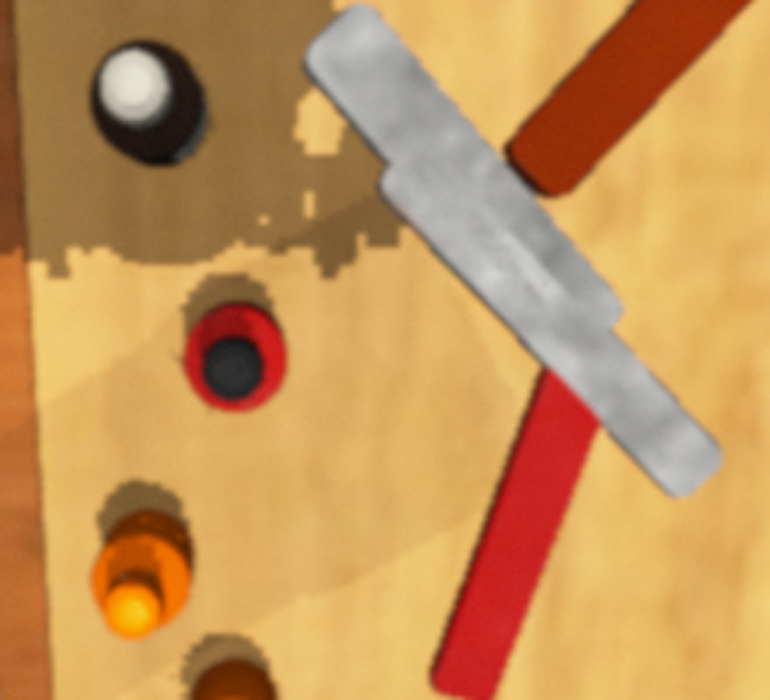

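```bash
python3 - <<'E'
from h import *
move_to([.4174,.1915,.12],0);move_to([.4174,.1915,.0365],0)
E
```

```text
pos [0.4219 0.1587 0.2491] jaw yaw -0.45 tilt 0.08 q7 -0.53
shift mm [ 32.9  -4.6 129.1] turn deg [-0.07  0.03 -0.45]
pos [0.4219 0.1587 0.2491] jaw yaw -0.45 tilt 0.08 q7 -0.53
shift mm [ 32.9  -4.5 212.6] turn deg [-0.07  0.03 -0.45]
```

Emit:
{"method": "send_rows", "body": {
  "series": [
    {"wx": 0,"wy": 0,"wz": 0,"tx": 9,"ty": -1.5,"tz": 32,"grip": 85},
    {"wx": 0,"wy": 0,"wz": 0,"tx": 17,"ty": -2.5,"tz": 65,"grip": 85},
    {"wx": 0,"wy": 0,"wz": 0,"tx": 25,"ty": -4,"tz": 97,"grip": 85},
    {"wx": 0,"wy": 0,"wz": 0,"tx": 32.5,"ty": -4.5,"tz": 129,"grip": 85},
    {"wx": 0,"wy": 0,"wz": 0,"tx": 32.5,"ty": -4.5,"tz": 129,"grip": 85},
    {"wx": 0,"wy": 0,"wz": 0,"tx": 32.5,"ty": -4.5,"tz": 129,"grip": 85}
  ]
}}

```text
time_s: 11.02
eef_pos: [0.417, 0.191, 0.1201]
orientation: [-2.228, -2.213, 0.006]
force: [0.1, 0.4, 0.6]
grip_width: 0.0849
```

```bash
python3 - <<'E'
from h import *
g=grab("wrist","w11.png"); s=g["s"];print(s["time_s"],s["eef_pos"],s["force"])
A=R.from_rotvec(s["orientation"]).as_matrix()
h=cv2.cvtColor(g["p"],cv2.COLOR_RGB2HSV)
r=cv2.bitwise_or(cv2.inRange(h,(0,170,60),(5,255,255)),cv2.inRange(h,(172,150,60),(180,255,255)))
r[:, :200]=0; r[:,350:]=0; r[:180]=0; r[330:]=0
cs=max(cv2.findContours(r,0,cv2.CHAIN_APPROX_NONE)[0],key=cv2.contourArea)[:,0]
print(cs.min(0),cs.max(0)); c,rr=circ(np.array([onz(g,*q,.045)[:2] for q in cs])); print(c,rr,(A.T@(np.append(c,s["eef_pos"][2])-s["eef_pos"])*1000).round(1))
E
```

```text
11.0167 [0.41700718 0.19095223 0.12012351] [0.07825398 0.40679904 0.64501782]
[260 194] [303 240]
[0.41763706 0.19733878] 0.014573545197591955 [ 6.4  0.6 -0. ]
```

View pics/w11.png

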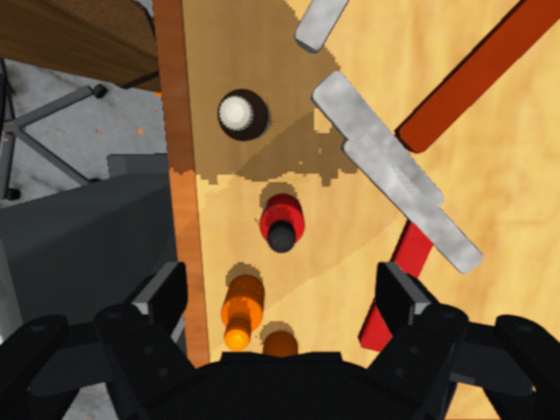

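```bash
python3 - <<'E'
from h import *
g=grab("wrist"); s=g["s"]; print(s["eef_pos"])
cv2.imwrite("pics/w11c.png",cv2.resize(g["p"][180:260,250:315],None,fx=6,fy=6,interpolation=cv2.INTER_CUBIC)[:,:,::-1])
for nm,u,v,z in [("cap c",281.5,240,.072),("cap bottom edge",281.5,251,.070),("base far edge",281.5,194,0.001),("shoulder L",260,215,.045),("shoulder R",303,215,.045)]: print(nm,onz(g,u,v,z).round(4))
E
```

```text
[0.41800769 0.19127593 0.12153918]
cap c [0.4184 0.1913 0.072 ]
cap bottom edge [0.4183 0.1832 0.07  ]
base far edge [0.4186 0.2059 0.001 ]
shoulder L [0.4036 0.2    0.045 ]
shoulder R [0.4334 0.1998 0.045 ]
```

View pics/w11c.png

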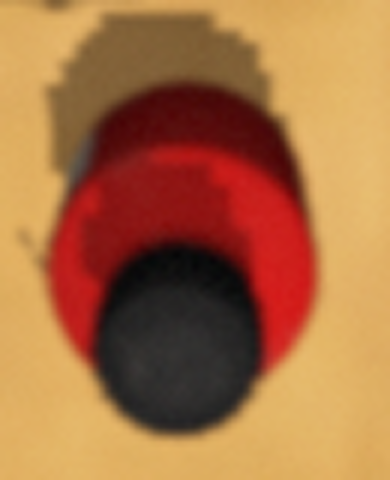

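The bottle axis from the cap (.418,.191) and from the base edge agrees with the TCP. I descend and close.

Emit:
{"method": "send_rows", "body": {
  "series": [
    {"wx": 0,"wy": 0,"wz": 0,"tx": 0,"ty": 0,"tz": 28,"grip": 85},
    {"wx": 0,"wy": 0,"wz": 0,"tx": 0,"ty": 0,"tz": 55,"grip": 85},
    {"wx": 0,"wy": 0,"wz": 0,"tx": 0,"ty": 0,"tz": 75,"grip": 85},
    {"wx": 0,"wy": 0,"wz": 0,"tx": 0,"ty": 0,"tz": 84.5,"grip": 85},
    {"wx": 0,"wy": 0,"wz": 0,"tx": 0,"ty": 0,"tz": 84.5,"grip": 60},
    {"wx": 0,"wy": 0,"wz": 0,"tx": 0,"ty": 0,"tz": 84.5,"grip": 40},
    {"wx": 0,"wy": 0,"wz": 0,"tx": 0,"ty": 0,"tz": 84.5,"grip": 25},
    {"wx": 0,"wy": 0,"wz": 0,"tx": 0,"ty": 0,"tz": 84.5,"grip": 25},
    {"wx": 0,"wy": 0,"wz": 0,"tx": 0,"ty": 0,"tz": 84.5,"grip": 25},
    {"wx": 0,"wy": 0,"wz": 0,"tx": 0,"ty": 0,"tz": 84.5,"grip": 25},
    {"wx": 0,"wy": 0,"wz": 0,"tx": 0,"ty": 0,"tz": 84.5,"grip": 25}
  ]
}}

```text
time_s: 12.03
eef_pos: [0.4185, 0.1925, 0.0378]
orientation: [2.227, 2.215, 0.003]
force: [-3.4, -1.2, 17.0]
grip_width: 0.0298
```

```bash
python3 - <<'E'
from h import *
g=grab("wrist","w12.png"); s=g["s"];print(s["time_s"],s["eef_pos"],s["force"],s["grip_width"])
move_to([.465,-.2135,.14])
E
```

```text
12.0333 [0.41848707 0.19247767 0.03777584] [-3.43504131 -1.21555647 16.97487636] 0.029757381047797304
pos [0.4185 0.1925 0.0378] jaw yaw -0.32 tilt 0.13 q7 -0.76
shift mm [-405.6   49.  -102.5] turn deg [ 0.12 -0.06  0.  ]
```

View pics/w12.png

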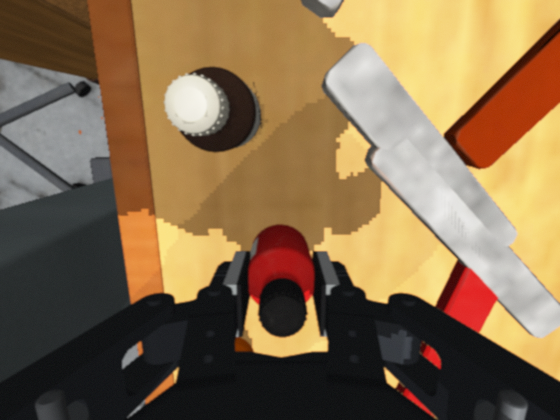

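The gripper reads 29.8 mm on a 34 mm body, so the pads are on the rounded shoulder. I regrip about 4.5 mm lower.

Emit:
{"method": "send_rows", "body": {
  "series": [
    {"wx": 0,"wy": 0,"wz": 0,"tx": 0,"ty": 0,"tz": 0,"grip": 50},
    {"wx": 0,"wy": 0,"wz": 0,"tx": 0,"ty": 0,"tz": 0,"grip": 50},
    {"wx": 0,"wy": 0,"wz": 0,"tx": 0,"ty": 0,"tz": 2,"grip": 50},
    {"wx": 0,"wy": 0,"wz": 0,"tx": 0,"ty": 0,"tz": 4.5,"grip": 50},
    {"wx": 0,"wy": 0,"wz": 0,"tx": 0,"ty": 0,"tz": 4.5,"grip": 50},
    {"wx": 0,"wy": 0,"wz": 0,"tx": 0,"ty": 0,"tz": 4.5,"grip": 25},
    {"wx": 0,"wy": 0,"wz": 0,"tx": 0,"ty": 0,"tz": 4.5,"grip": 25},
    {"wx": 0,"wy": 0,"wz": 0,"tx": 0,"ty": 0,"tz": 4.5,"grip": 25},
    {"wx": 0,"wy": 0,"wz": 0,"tx": 0,"ty": 0,"tz": 4.5,"grip": 25},
    {"wx": 0,"wy": 0,"wz": 0,"tx": 0,"ty": 0,"tz": 4.5,"grip": 25}
  ]
}}

```text
time_s: 12.92
eef_pos: [0.4176, 0.192, 0.032]
orientation: [-2.227, -2.215, 0.0]
force: [-1.7, -0.5, 5.6]
grip_width: 0.0303
```

```bash
python3 - <<'E'
from h import *
g=grab("wrist","w13.png"); s=g["s"];print(s["time_s"],s["eef_pos"],s["force"],s["grip_width"])
move_to([.465,-.2135,.14])
E
```

```text
12.9167 [0.41755961 0.19203686 0.03197157] [-1.69861124 -0.48648393  5.63597034] 0.030343391381504967
pos [0.4175 0.1921 0.032 ] jaw yaw -0.31 tilt 0.01 q7 -0.76
shift mm [-405.3   49.6 -108. ] turn deg [-0.01  0.    0.  ]
```

View pics/w13.png

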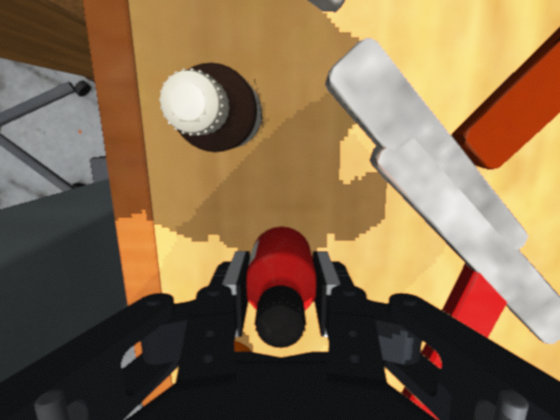

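Same width at a lower grip with little force, so the pads are on the body and the reading simply runs low. I lift and carry it over.

Emit:
{"method": "send_rows", "body": {
  "series": [
    {"wx": 0,"wy": 0,"wz": 0,"tx": 0,"ty": 0,"tz": -20,"grip": 25},
    {"wx": 0,"wy": 0,"wz": 0,"tx": 0,"ty": 0,"tz": -50,"grip": 25},
    {"wx": 0,"wy": 0,"wz": 0,"tx": 0,"ty": 0,"tz": -85,"grip": 25},
    {"wx": 0,"wy": 0,"wz": 0,"tx": -15,"ty": 2,"tz": -118,"grip": 25},
    {"wx": 0,"wy": 0,"wz": 0,"tx": -45,"ty": 6,"tz": -118,"grip": 25},
    {"wx": 0,"wy": 0,"wz": 0,"tx": -75,"ty": 10,"tz": -118,"grip": 25},
    {"wx": 0,"wy": 0,"wz": 0,"tx": -105,"ty": 14,"tz": -118,"grip": 25},
    {"wx": 0,"wy": 0,"wz": 0,"tx": -135,"ty": 18,"tz": -118,"grip": 25},
    {"wx": 0,"wy": 0,"wz": 0,"tx": -165,"ty": 21,"tz": -118,"grip": 25},
    {"wx": 0,"wy": 0,"wz": 0,"tx": -195,"ty": 24,"tz": -118,"grip": 25},
    {"wx": 0,"wy": 0,"wz": 0,"tx": -225,"ty": 27,"tz": -118,"grip": 25}
  ]
}}

```text
time_s: 13.88
eef_pos: [0.4432, -0.0347, 0.1499]
orientation: [-2.227, -2.215, -0.0]
force: [1.0, -0.2, -0.3]
grip_width: 0.03
```

```bash
python3 - <<'E'
from h import *
s=readout.sense();print(s["time_s"],s["eef_pos"],s["force"],s["grip_width"])
move_to([.4648,-.2128,.15],0)
move_to([.4648,-.1128,.15],0)
E
```

```text
13.8833 [ 0.4431718  -0.03465946  0.14990666] [ 1.04758457 -0.16492147 -0.25067038] 0.02999118946582512
pos [ 0.4432 -0.0347  0.1499] jaw yaw -0.31 tilt 0.0 q7 -0.11
shift mm [-1.78e+02  2.26e+01 -1.00e-01] turn deg [ 0.   -0.   -0.31]
pos [ 0.4432 -0.0347  0.1499] jaw yaw -0.31 tilt 0.0 q7 -0.11
shift mm [-78.   22.1  -0.1] turn deg [ 0.   -0.   -0.31]
```

Emit:
{"method": "send_rows", "body": {
  "series": [
    {"wx": 0,"wy": 0,"wz": 0,"tx": -30,"ty": 4,"tz": 0,"grip": 25},
    {"wx": 0,"wy": 0,"wz": 0,"tx": -60,"ty": 8,"tz": 0,"grip": 25},
    {"wx": 0,"wy": 0,"wz": 0,"tx": -90,"ty": 12,"tz": 0,"grip": 25},
    {"wx": 0,"wy": 0,"wz": 0,"tx": -120,"ty": 16,"tz": 0,"grip": 25},
    {"wx": 0,"wy": 0,"wz": 0,"tx": -150,"ty": 20,"tz": 0,"grip": 25},
    {"wx": 0,"wy": 0,"wz": 0,"tx": -170,"ty": 22,"tz": 0,"grip": 25},
    {"wx": 0,"wy": 0,"wz": 0,"tx": -178,"ty": 22.5,"tz": 0,"grip": 25},
    {"wx": 0,"wy": 0,"wz": 0,"tx": -178,"ty": 22.5,"tz": 0,"grip": 25},
    {"wx": 0,"wy": 0,"wz": 0,"tx": -178,"ty": 22.5,"tz": 0,"grip": 25}
  ]
}}

```text
time_s: 14.63
eef_pos: [0.4647, -0.2106, 0.1496]
orientation: [-2.227, -2.215, -0.0]
force: [-0.0, -0.2, -0.5]
grip_width: 0.0301
```

```bash
python3 - <<'E'
from h import *
g=grab("wrist","w14.png"); s=g["s"];print(s["time_s"],s["eef_pos"],s["force"],s["grip_width"])
move_to([.4648,-.2128,.15],0)
grab("scene","s14.png"); p=cv2.imread("pics/s14.png")[110:260,240:420]; cv2.imwrite("pics/s14c.png",cv2.resize(p,None,fx=4,fy=4,interpolation=cv2.INTER_CUBIC))
E
```

```text
14.6333 [ 0.46472363 -0.21060237  0.14959601] [-0.03823456 -0.18827956 -0.54887094] 0.03013445008734668
pos [ 0.4648 -0.21    0.1497] jaw yaw -0.26 tilt 0.04 q7 0.29
shift mm [-2.8 -0.  -0.3] turn deg [-0.02 -0.04 -0.26]
```

View pics/w14.png

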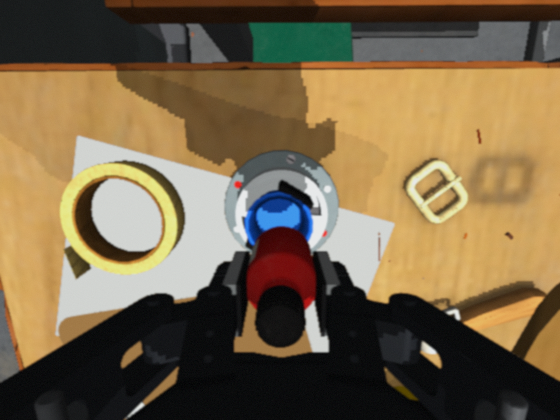

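View pics/s14c.png

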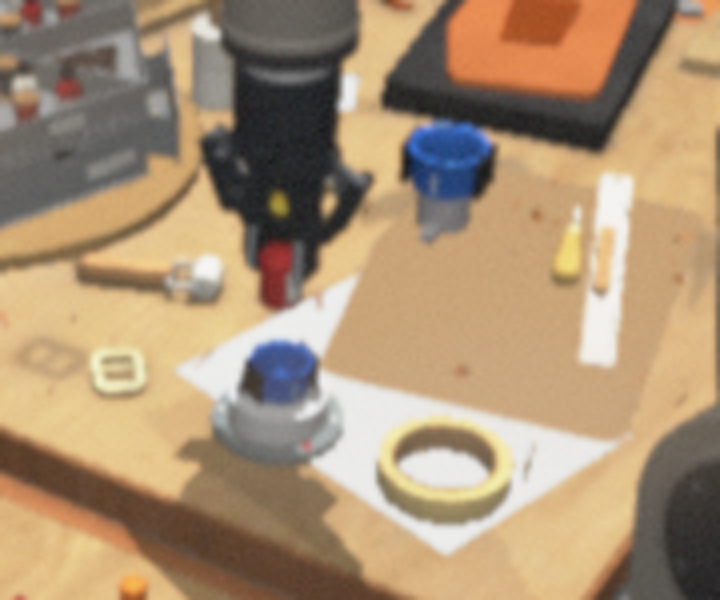

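The bottle hangs upright over the locked holder: cup rim centre near (279,222), red dots at (237,184) and (325,233). I'll compare the axes.

```bash
python3 - <<'E'
from h import *
g=grab("wrist"); s=g["s"]; A=R.from_rotvec(s["orientation"]).as_matrix()
T=lambda L:(A.T@(L-s["eef_pos"])*1000).round(1)
b=blobs(g,(0,150,100),(6,255,255),(225,150,345,245),4)+blobs(g,(172,150,100),(180,255,255),(225,150,345,245),4)
D=[]
for x in b[:5]:
    L=onz(g,*x[1],.01); D.append(L); print("red",x[0],x[1].round(1),L.round(4),T(L))
for i in range(len(D)):
    for j in range(i): 
        n=np.linalg.norm(D[i]-D[j])
        if n>.08: print("mid",((D[i]+D[j])/2).round(4),n, T((D[i]+D[j])/2),np.degrees(np.arctan2(*(D[i]-D[j])[:2][::-1])))
w=blobs(g,(100,90,20),(130,255,255),(230,180,330,270),50)
cs=max(cv2.findContours(w[0][2].astype(np.uint8),0,cv2.CHAIN_APPROX_NONE)[0],key=cv2.contourArea)[:,0]
print(cs.min(0),cs.max(0))
cv2.imwrite("pics/w14c.png",cv2.resize(g["p"][140:350,220:345],None,fx=4,fy=2.8*4/2.8,interpolation=cv2.INTER_CUBIC)[:600,:,::-1])
top=np.array([q for q in cs if q[1]<222])
c,r=circ(np.array([onz(g,*q,.066)[:2] for q in top])); print("rim arc",c.round(4),r,T(np.append(c,.1)))
h=cv2.cvtColor(g["p"],cv2.COLOR_RGB2HSV)
r=cv2.bitwise_or(cv2.inRange(h,(0,170,40),(5,255,255)),cv2.inRange(h,(172,150,40),(180,255,255))); r[:226]=0; r[:,:240]=0; r[:,325:]=0
ys,xs=np.where(r); print("bottle rows",ys.min(),"cols at rows", [(y,xs[ys==y].min(),xs[ys==y].max()) for y in (232,240,250,260)])
E
```

```text
red 32 [237.5 185.2] [ 0.4269 -0.1909  0.01  ] [ 18.7 -38.1 139.8]
red 8 [324.1 234.4] [ 0.5046 -0.2368  0.01  ] [-26.9  39.7 139.7]
mid [ 0.4657 -0.2138  0.01  ] 0.09016047496798373 [ -4.1   0.8 139.8] -30.556283188501546
[243 191] [311 246]
rim arc [ 0.4631 -0.2105] 0.024235341897049397 [-0.8 -1.8 49.8]
bottle rows 228 cols at rows [(232, np.int64(266), np.int64(298)), (240, np.int64(260), np.int64(304)), (250, np.int64(257), np.int64(308)), (260, np.int64(254), np.int64(312))]
```

View pics/w14c.png

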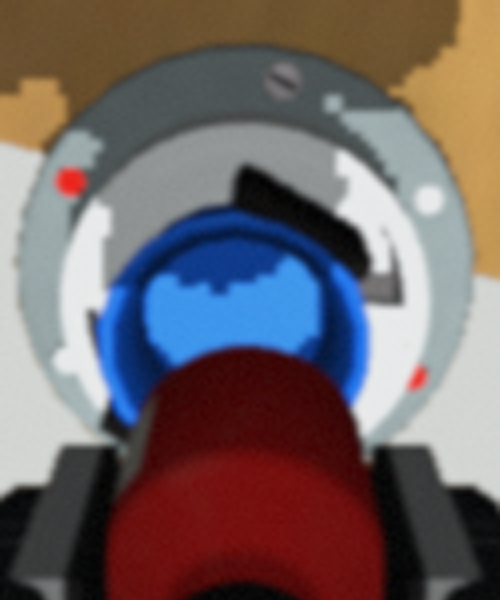

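```bash
python3 - <<'E'
from h import *
g=grab("wrist"); s=g["s"]; A=R.from_rotvec(s["orientation"]).as_matrix()
T=lambda L:(A.T@(L-s["eef_pos"])*1000).round(1)
zb=s["eef_pos"][2]-.032
print(s["eef_pos"], "bottle far bottom edge tool", T(onz(g,281,227,zb)), "expect x=17+offset")
print("bottle sides z mid", T(onz(g,254,260,zb+.015)),T(onz(g,312.5,260,zb+.015)))
print("rim far edge", T(onz(g,279,191,.066)),"L/R",T(onz(g,244,223,.066)),T(onz(g,312.5,223,.066)))
E
```

```text
[ 0.46504502 -0.20986591  0.14983931] bottle far bottom edge tool [13.9  0.1 32. ] expect x=17+offset
bottle sides z mid [  0.7 -13.9  17. ] [ 0.8 16.4 17. ]
rim far edge [24.2 -1.3 83.9] L/R [  0.7 -26.6  83.8] [ 0.7 22.9 83.8]
```

Emit:
{"method": "send_rows", "body": {
  "series": [
    {"wx": 0,"wy": 0,"wz": 0,"tx": -1.2,"ty": -1.7,"tz": 15,"grip": 25},
    {"wx": 0,"wy": 0,"wz": 0,"tx": -1.2,"ty": -1.7,"tz": 32,"grip": 25},
    {"wx": 0,"wy": 0,"wz": 0,"tx": -1.2,"ty": -1.7,"tz": 42,"grip": 25},
    {"wx": 0,"wy": 0,"wz": 0,"tx": -1.2,"ty": -1.7,"tz": 48,"grip": 25},
    {"wx": 0,"wy": 0,"wz": 0,"tx": -1.2,"ty": -1.7,"tz": 52,"grip": 25},
    {"wx": 0,"wy": 0,"wz": 0,"tx": -1.2,"ty": -1.7,"tz": 56,"grip": 25},
    {"wx": 0,"wy": 0,"wz": 0,"tx": -1.2,"ty": -1.7,"tz": 56,"grip": 25}
  ]
}}

```text
time_s: 15.42
eef_pos: [0.4632, -0.2123, 0.0935]
orientation: [-2.227, -2.215, 0.0]
force: [-0.8, -0.2, -1.1]
grip_width: 0.0301
```

```bash
python3 - <<'E'
from h import *
g=grab("wrist","w15.png"); s=g["s"];print(s["time_s"],s["eef_pos"],s["force"],s["grip_width"])
cv2.imwrite("pics/w15c.png",cv2.resize(g["p"][140:340,200:360],None,fx=3,fy=3,interpolation=cv2.INTER_CUBIC)[:,:,::-1])
p=grab("scene")["p"][150:250,260:360]; cv2.imwrite("pics/s15c.png",cv2.resize(p,None,fx=5,fy=5,interpolation=cv2.INTER_CUBIC)[:,:,::-1])
E
```

```text
15.4167 [ 0.46323828 -0.21233014  0.09352437] [-0.7694104  -0.1647575  -1.14423017] 0.030114332815606583
```

View pics/w15c.png

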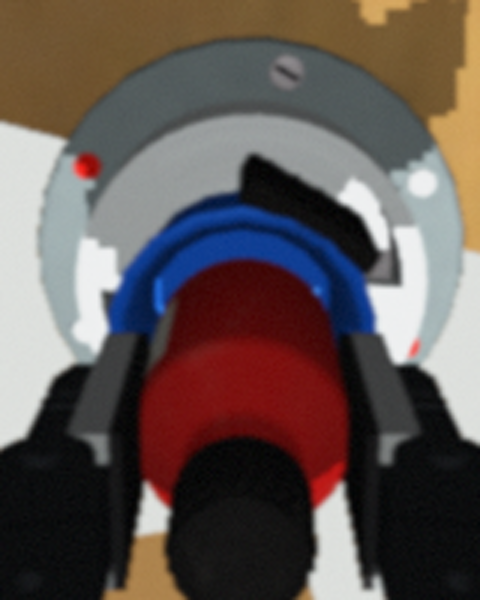

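View pics/s15c.png

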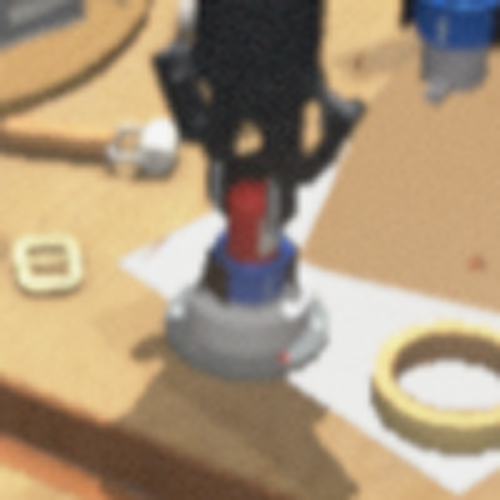

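The bottle, at column 243 of the crop, sits centred in the cup (108 to 375) and shows no contact force. I continue down.

Emit:
{"method": "send_rows", "body": {
  "series": [
    {"wx": 0,"wy": 0,"wz": 0,"tx": 0,"ty": 0,"tz": 4,"grip": 25},
    {"wx": 0,"wy": 0,"wz": 0,"tx": 0,"ty": 0,"tz": 8,"grip": 25},
    {"wx": 0,"wy": 0,"wz": 0,"tx": 0,"ty": 0,"tz": 11,"grip": 25},
    {"wx": 0,"wy": 0,"wz": 0,"tx": 0,"ty": 0,"tz": 14,"grip": 25},
    {"wx": 0,"wy": 0,"wz": 0,"tx": 0,"ty": 0,"tz": 14,"grip": 25}
  ]
}}

```text
time_s: 15.93
eef_pos: [0.4629, -0.2123, 0.0792]
orientation: [-2.227, -2.215, 0.001]
force: [-0.1, 1.0, -1.3]
grip_width: 0.0299
```

Emit:
{"method": "send_rows", "body": {
  "series": [
    {"wx": 0,"wy": 0,"wz": 0,"tx": 0,"ty": 0,"tz": 2,"grip": 25},
    {"wx": 0,"wy": 0,"wz": 0,"tx": 0,"ty": 0,"tz": 4,"grip": 25},
    {"wx": 0,"wy": 0,"wz": 0,"tx": 0,"ty": 0,"tz": 4,"grip": 25}
  ]
}}

```text
time_s: 16.18
eef_pos: [0.4631, -0.2124, 0.0755]
orientation: [-2.227, -2.215, 0.0]
force: [0.4, -0.1, -0.8]
grip_width: 0.0303
```

Emit:
{"method": "send_rows", "body": {
  "series": [
    {"wx": 0,"wy": 0,"wz": 0,"tx": 0,"ty": 0,"tz": 1,"grip": 25},
    {"wx": 0,"wy": 0,"wz": 0,"tx": 0,"ty": 0,"tz": 2,"grip": 25},
    {"wx": 0,"wy": 0,"wz": 0,"tx": 0,"ty": 0,"tz": 2,"grip": 25}
  ]
}}

```text
time_s: 16.43
eef_pos: [0.4634, -0.2125, 0.0741]
orientation: [2.228, 2.215, 0.0]
force: [-1.9, 0.8, 5.4]
grip_width: 0.0302
```

```bash
python3 - <<'E'
from h import *
g=grab("wrist","w16.png"); s=g["s"];print(s["time_s"],s["eef_pos"],s["force"],s["grip_width"])
E
```

```text
16.4333 [ 0.46336672 -0.21248729  0.07407524] [-1.89123354  0.80785821  5.4056898 ] 0.030172166428188728
```

View pics/w16.png

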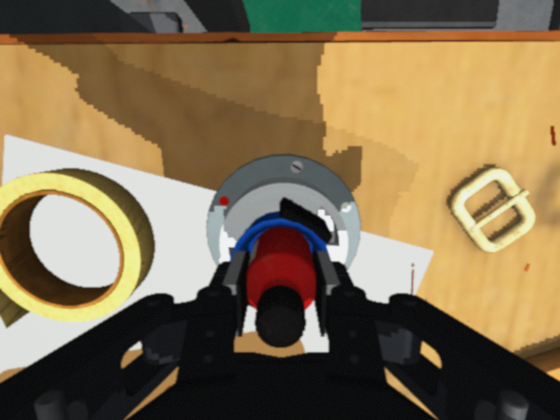

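Light floor contact (+6 N) came at TCP z 0.0741, exactly the expected seat of 42 + 32 mm. I release and rise.

Emit:
{"method": "send_rows", "body": {
  "series": [
    {"wx": 0,"wy": 0,"wz": 0,"tx": 0,"ty": 0,"tz": 0,"grip": 40},
    {"wx": 0,"wy": 0,"wz": 0,"tx": 0,"ty": 0,"tz": 0,"grip": 60},
    {"wx": 0,"wy": 0,"wz": 0,"tx": 0,"ty": 0,"tz": 0,"grip": 80},
    {"wx": 0,"wy": 0,"wz": 0,"tx": 0,"ty": 0,"tz": 0,"grip": 80},
    {"wx": 0,"wy": 0,"wz": 0,"tx": 0,"ty": 0,"tz": 0,"grip": 80},
    {"wx": 0,"wy": 0,"wz": 0,"tx": 0,"ty": 0,"tz": -10,"grip": 80},
    {"wx": 0,"wy": 0,"wz": 0,"tx": 0,"ty": 0,"tz": -30,"grip": 80},
    {"wx": 0,"wy": 0,"wz": 0,"tx": 0,"ty": 0,"tz": -60,"grip": 80},
    {"wx": 0,"wy": 0,"wz": 0,"tx": 0,"ty": 0,"tz": -95,"grip": 80},
    {"wx": 0,"wy": 0,"wz": 0,"tx": -20,"ty": 0,"tz": -125,"grip": 80},
    {"wx": 0,"wy": 0,"wz": 0,"tx": -40,"ty": 0,"tz": -140,"grip": 80},
    {"wx": 0,"wy": 0,"wz": 0,"tx": -40,"ty": 0,"tz": -140,"grip": 80}
  ]
}}

```text
time_s: 17.48
eef_pos: [0.4641, -0.2565, 0.2185]
orientation: [2.226, 2.207, 0.003]
force: [-0.6, -0.6, 0.5]
grip_width: 0.0803
```

```bash
python3 - <<'E'
from h import *
g=grab("wrist","w17.png"); s=g["s"];print(s["time_s"],s["eef_pos"],s["force"],s["grip_width"])
cv2.imwrite("pics/w17c.png",cv2.resize(g["p"][60:240,180:380],None,fx=3.3,fy=3.3,interpolation=cv2.INTER_CUBIC)[:,:,::-1])
g=grab("scene","s17.png");p=g["p"][150:250,260:360]; cv2.imwrite("pics/s17c.png",cv2.resize(p,None,fx=5,fy=5,interpolation=cv2.INTER_CUBIC)[:,:,::-1])
for z in (.114,.042+.056,.066,.01): print(z,(np.array(proj(g,[.4635,-.2125,z]))-[260,150])*5)
E
```

```text
17.4833 [ 0.46405779 -0.25654729  0.21849137] [-0.59483652 -0.56742818  0.54249261] 0.08031509194214777
0.114 [249.31356788 176.36822888]
0.098 [248.52578113 198.52598816]
0.066 [246.98129173 241.96721669]
0.01 [244.37399641 315.30155719]
```

View pics/w17c.png

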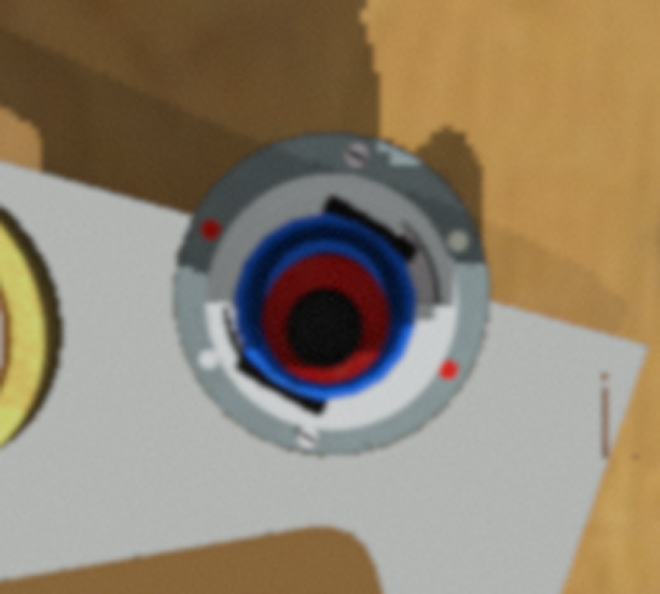

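View pics/s17c.png

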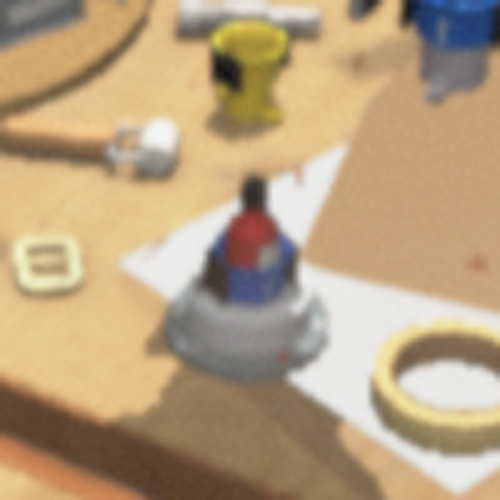

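View pics/s17.png

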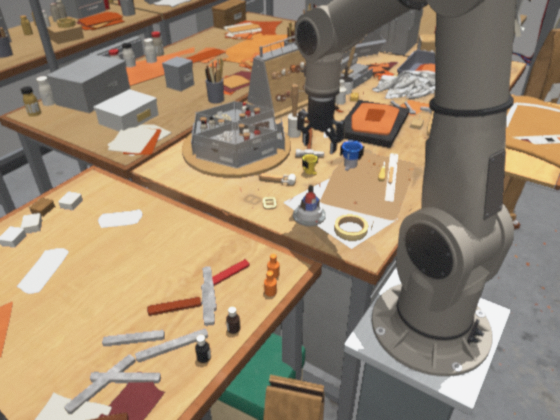

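The bottle stands upright in the cup, with its cap top at (253,178) where a seated bottle projects to (249,176). The grip faces run parallel to the red-dot line (30° against 30°), and the black and brown bottles are untouched. I hand in.

```bash
python3 -c "
from bench import hand_in; print(hand_in())"
```

```text
the job is handed in; nothing more can be done
None
```

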